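Reload the battery charging station

ROBOT

A 7-joint arm with a two-finger parallel gripper is mounted at the origin on the work surface. World frame = base frame: x ahead of the robot, y to its left, z up, the work surface at z = 0. Lengths are in m, angles in rad, forces in N, time in s.
With the tool pointing down it reaches from about 0.35 to 0.9 m from the base axis. Payload 8.1 kg.
Tool frame: the origin (TCP) lies at the very end of the fingers, on their centre line; the grasp point (between the pads) lies 19 mm behind it; z points along the fingers, y is the line along which they close (so a half turn about z gives the same grasp; the last joint's range is limited). The gripper opens to 92 mm and grips with 3 to 60 N. Pads are 19 mm wide; open, the fingers measure 130 mm over their backs; the gripper's body (75 mm by 190 mm) begins 47 mm behind the grasp point.
Start: joints at [1.22, 0.434, 0.025, 1.573, -0.012, 1.134, -0.075], TCP at [0.153, -0.606, 0.227] pointing down, gripper open.
Joint ranges: [-2.62, 2.62], [-0.44, 2.09], [-1.27, 1.32], [0.08, 2.57], [-1.32, 4.46], [0.12, 2], [-2.74, 2.74]. Speed limits (rad/s): [2.22, 2.22, 3.01, 3.01, 3.14, 3.14, 3.14].

INTERFACE

Orientations are given as a rotation vector (axis times angle).
In Python, from cell import readout, cams, job gives the robot as it stands.
- The arm moves only by the tool drive_tool, never from a script. Its argument "commands" is a list of rows, each a list of 3 entries, a list of its own where there are three numbers: the turn, a rotation vector about the tool's x, y, z in rad, then the shift along the tool's x, y, z in cm, then the gripper's target within -1 to 1 (fully open at 1, half-way at 0, shut at -1). A call has 1 to 20 rows; each row is the pose to reach, as a shift and turn from the pose commanded when the call began, along the tool's axes at that moment; what a row does not reach only later rows make up. A row lasts 1/12 s, in which the tool goes at most 41.7 mm and 7.16 degrees, less where a joint would pass 70% of its speed; a pose out of reach is approached as far as the arm can. A call with a gripper value outside its range is refused whole. The fingers move at their own pace and stop on an object; "newtons" is the grip in N (left out, the last holds). Time passes only in rows, so rows that repeat a pose let the fingers close. It gives the time, the measured TCP pose, the force, the opening and the grip force at its end, in the units of the state.
- readout.observe(): the state, without advancing time (a new reading comes with each control period).
- cams.get_image(name): name is "scene" or "side" or "wrist"; returns the picture (480x640x3 uint8, blue, green, red); there is no depth.
- cams.camera_info(name): a dict with "camera_matrix" (3x3 intrinsics, pixels), "R" (3x3) and "t" (3): a world point X has camera coordinates R X + t. Camera axes: x right, y down, z forward; pixel columns grow to the right and rows downward; lengths in m; the calibration is good to about 2 mm. The wrist camera is an equidistant fisheye: a pixel r from the principal point sees the ray r / f radians off the axis. A picture is of the moment at which its call begins: read the wrist's pose just before it. camera_info takes no time and is no camera call; for the wrist camera it gives the pose at the moment of the call.
- job.sign_off(): hands the job in; it is judged then, once.
The state is a dict: "clock": time; "joints": joint angles; "dq": joint speeds; "joint_efforts": joint torques, N m; "position": TCP position; "ee_rot": TCP orientation; "force": force on the tool from outside, world axes, zero at the start; "ft_torque": the same for the moment, N m; "width": opening from 0.0 (shut) to 1.0 (fully open); "gripper_force": force on a finger pad.
Only numpy, scipy, OpenCV 4.12 (cv2) and the standard library are available. Lean on these libraries where they do the work, as an engineer would, in place of code of your own. Each camera call takes 0.05 s, during which the arm holds its last target. There are 200 camera calls.

TASK

Put the charging station back to work: lay the charged green-banded pack flat in the white tray, seat the spent red-banded pack flat and square, fully home in the emptied pocket, and load every cell lying on the bench into a bay of its own, minus end against the spring, then pressed and rolled down level under the orange lip. When everything is loaded, press the blue start button fully down and let it go, without disturbing the bottles standing around.

Things in the scene. Friction and masses are not known exactly. Their poses are not given: they have to be found in the camera images.
- cell_a_mid (a point): Middle of a round cell, 34 mm in diameter, 61 mm long over all, 0.1 to 0.2 kg, lying on the bench at the start (three or four are there). Its x axis runs along the cell towards the plus end, which has a copper band and a nub 10 mm across and 3 mm high; the grey end is the flat minus end. 30.5 mm from either extreme end.
- cell_b_mid (a point): Middle of a round cell, 34 mm in diameter, 61 mm long over all, 0.1 to 0.2 kg, lying on the bench at the start (three or four are there). Its x axis runs along the cell towards the plus end, which has a copper band and a nub 10 mm across and 3 mm high; the grey end is the flat minus end. 30.5 mm from either extreme end.
- cell_c_mid (a point): Middle of a round cell, 34 mm in diameter, 61 mm long over all, 0.1 to 0.2 kg, lying on the bench at the start (three or four are there). Its x axis runs along the cell towards the plus end, which has a copper band and a nub 10 mm across and 3 mm high; the grey end is the flat minus end. 30.5 mm from either extreme end.
- cell_d_mid (a point): Middle of a round cell, 34 mm in diameter, 61 mm long over all, 0.1 to 0.2 kg, lying on the bench at the start (three or four are there). Its x axis runs along the cell towards the plus end, which has a copper band and a nub 10 mm across and 3 mm high; the grey end is the flat minus end. 30.5 mm from either extreme end.
- bay0 (a point): Middle of a cell when home in this bay of the grey charging station (bays 75 mm apart; any cell fits any bay). Axes: z up, x along the bay from spring to orange lip. 41 mm above the bench, 29 mm above the deck. Under the cell are V saddles (13 to 26.5 mm from here towards the lip, 18.5 to 26.5 mm towards the spring), hardly wider than the cell and below it; fingers have room at its middle.
- spring0_face (a point): Centre of the steel disc (16 mm across) on this bay's coil spring, at the bay's -x end, level with the bay point; free, it stands 26.5 mm from the bay point. It moves back along -x by up to 18 mm (3 N at first, 4 N with a cell home, 9 N at the end). A block 48 to 64 mm behind the bay point is no higher than 4 mm above it.
- bay1 (a point): Middle of a cell when home in this bay of the grey charging station (bays 75 mm apart; any cell fits any bay). Axes: z up, x along the bay from spring to orange lip. 41 mm above the bench, 29 mm above the deck. Under the cell are V saddles (13 to 26.5 mm from here towards the lip, 18.5 to 26.5 mm towards the spring), hardly wider than the cell and below it; fingers have room at its middle.
- spring1_face (a point): Centre of the steel disc (16 mm across) on this bay's coil spring, at the bay's -x end, level with the bay point; free, it stands 26.5 mm from the bay point. It moves back along -x by up to 18 mm (3 N at first, 4 N with a cell home, 9 N at the end). A block 48 to 64 mm behind the bay point is no higher than 4 mm above it.
- bay2 (a point): Middle of a cell when home in this bay of the grey charging station (bays 75 mm apart; any cell fits any bay). Axes: z up, x along the bay from spring to orange lip. 41 mm above the bench, 29 mm above the deck. Under the cell are V saddles (13 to 26.5 mm from here towards the lip, 18.5 to 26.5 mm towards the spring), hardly wider than the cell and below it; fingers have room at its middle.
- spring2_face (a point): Centre of the steel disc (16 mm across) on this bay's coil spring, at the bay's -x end, level with the bay point; free, it stands 26.5 mm from the bay point. It moves back along -x by up to 18 mm (3 N at first, 4 N with a cell home, 9 N at the end). A block 48 to 64 mm behind the bay point is no higher than 4 mm above it.
- bay3 (a point): Middle of a cell when home in this bay of the grey charging station (bays 75 mm apart; any cell fits any bay). Axes: z up, x along the bay from spring to orange lip. 41 mm above the bench, 29 mm above the deck. Under the cell are V saddles (13 to 26.5 mm from here towards the lip, 18.5 to 26.5 mm towards the spring), hardly wider than the cell and below it; fingers have room at its middle.
- spring3_face (a point): Centre of the steel disc (16 mm across) on this bay's coil spring, at the bay's -x end, level with the bay point; free, it stands 26.5 mm from the bay point. It moves back along -x by up to 18 mm (3 N at first, 4 N with a cell home, 9 N at the end). A block 48 to 64 mm behind the bay point is no higher than 4 mm above it.
- charger: Grey charging station, fixed; x from springs to lips. Each bay's plus end, 30.5 mm from the bay point, is an upright wall 30 mm wide; an orange lip 3 mm thick reaches 7 mm back from it over the cell, underside 18.5 mm above the bay point. A cell goes in tilted about 25 degrees, minus end low, is pressed some 10 mm into the spring, rolled down level under the lip and let go: the spring pushes it home.
- pocket (a point): Middle of the floor of the station's rectangular black pocket, 69 mm long (along its x) and 49 mm wide, 12 mm deep, rim bevelled by 3 mm; z up, x along the long side, in the same direction as the bays. Its floor is 20 mm and its rim 32 mm above the bench.
- pack_spent_mid (a point): Middle of the spent battery pack: white flat block with a red band, 66 x 46 x 30 mm (x, y, z), 0.15 to 0.3 kg, lying flat on the bench at the start. It may go in the pocket either way round and stands 18 mm above the rim when home.
- pack_charged_mid (a point): Middle of the charged battery pack: white flat block with a green band, same size, 0.2 kg; at the start it sits in the station's pocket.
- tray_in (a point): Middle of the inner floor (4 mm thick) of a fixed white open tray, 150 x 120 mm outside (x, y), 22 mm high, walls 4 mm.
- start_top (a point): Top centre of the blue start button at the station's corner, 26 mm across; it is pressed straight down, 6 mm travel, 5 N when fully down, and springs back.
- start (a joint): How far the start button is pressed in, m (0 = up, 0.006 = fully down).
- alu_bottle: Bystander: aluminium bottle with white cap, 54 mm across, 130 mm tall, standing loose beside the work; not to be disturbed. Origin at the centre of its foot.
- amber_bottle: Bystander: small amber bottle with black cap, 40 mm across, 85 mm tall, standing loose beside the work; not to be disturbed. Origin at the centre of its foot.
- small_bottle: Bystander: small aluminium bottle with white cap, 44 mm across, 95 mm tall, standing loose beside the work; not to be disturbed. Origin at the centre of its foot.

How it is judged:
By the outcome, as a careful person would: the job done as asked, in the order asked, and still so for the second after the job is handed in, with the robot touching nothing.
Of cell_a, cell_b, cell_c, cell_d only 3 to 4 are there at a start; the rules pass over those that are not, and their reading is None.
At some moment in a run one of pack_spent may be knocked a few centimetres aside while the robot is not near it.
Once in a run the grip may slacken for a moment while it holds something.
It also fails if it takes over 210 s, if anything falls off the work surface, if the arm or the gripper's body presses on something with over 40 N, if the wrist force passes 120 N, or if a joint passes its speed limit or range.

## Working session

There is one attempt and no reset: what is moved stays moved. The work goes in short steps, Python scripts to look and compute and a tool call to move; the robot and the scene stay as the last step left them, time stands still between calls to the robot, and variables do not carry over. Pictures are saved under pics/ and viewed, at most 14 in all, crops included, and the job is handed in when it is done.

Besides the shell and the picture viewer there is one more tool, called after "Request:" by a JSON object that holds its "op" and its "data". drive_tool: Moves the arm, as the interface text tells. Its arguments: {"type":"object","properties":{"commands":{"type":"array"},"newtons":{"type":"number"}},"required":["commands"]}

```bash
ls; mkdir -p pics; python3 - <<'E'
from cell import readout, cams
import cv2,numpy as np
print(readout.observe())
for n in ("scene","side","wrist"):
    i=cams.camera_info(n); print(n,i)
    im=cams.get_image(n); cv2.imwrite(f"pics/{n}0.png",im)
E
```

```text
pics
{'clock': 0.0, 'joints': array([ 1.22040072,  0.43524428,  0.02497406,  1.57410424, -0.0116033 ,
        1.13397986, -0.07504276]), 'dq': array([-0.0009262 , -0.00159609, -0.00158326,  0.00046809, -0.00061761,
       -0.00170949,  0.00012994]), 'joint_efforts': array([ 2.69408365e-04, -6.67857814e+01,  9.85306688e-01, -3.14465797e+01,
       -6.04925863e-02,  4.29543585e-02,  1.72808868e-04]), 'position': array([ 0.15311159, -0.60542814,  0.22592898]), 'ee_rot': array([-3.11597091e+00, -3.88025822e-01,  5.28949004e-04]), 'force': array([1.02170103, 0.99191667, 1.04134616]), 'ft_torque': array([ 0.03037621, -0.00227422,  0.03626589]), 'gripper_force': 0.0, 'width': 0.9998957656204241}
scene {'camera_matrix': array([[506.56412451,   0.        , 320.64919026],
       [  0.        , 506.56412451, 236.26390652],
       [  0.        ,   0.        ,   1.        ]]), 'R': array([[ 0.64635957,  0.7629456 , -0.01154619],
       [ 0.5850695 , -0.50526487, -0.63435092],
       [-0.48980913,  0.40326346, -0.77295899]]), 't': array([-0.40267629, -0.308941  ,  1.35082458])}
side {'camera_matrix': array([[482.36765595,   0.        , 326.81832956],
       [  0.        , 482.36765595, 239.04793459],
       [  0.        ,   0.        ,   1.        ]]), 'R': array([[-0.7194852 , -0.69431086,  0.01653722],
       [-0.45590018,  0.45419947, -0.76541353],
       [ 0.52392373, -0.55824302, -0.64332624]]), 't': array([0.41947013, 0.32078815, 0.68493016])}
wrist {'camera_matrix': array([[371.64829954,   0.        , 316.30926203],
       [  0.        , 371.64829954, 242.39337721],
       [  0.        ,   0.        ,   1.        ]]), 'R': array([[ 2.45148777e-01, -9.69485464e-01,  1.13109994e-04],
       [-9.29889851e-01, -2.35103434e-01,  2.82897933e-01],
       [-2.74238841e-01, -6.94572622e-02, -9.59150013e-01]]), 't': array([-0.62504767, -0.03567527,  0.38883108])}
```

View pics/scene0.png

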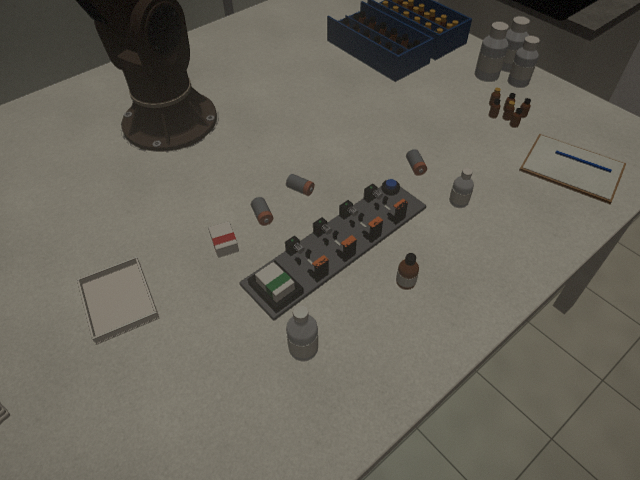

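View pics/side0.png

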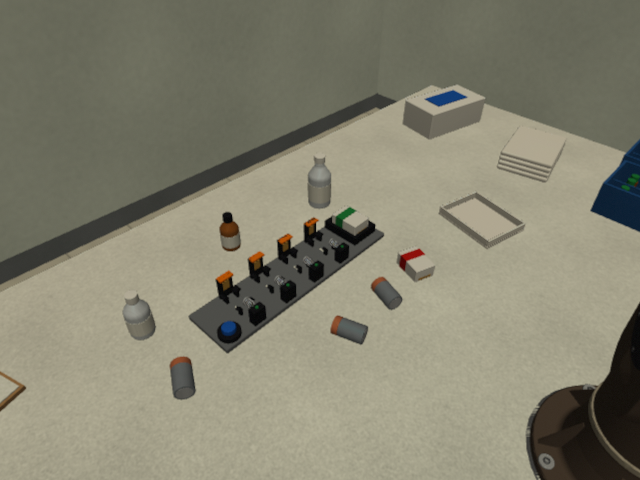

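The scene view shows three cells, at (262,210), (300,184) and (416,162). The red pack is at (224,240), the green pack in the pocket at (275,280) and the tray at (118,300). The side view shows the same things: cells at (386,292), (349,329) and (182,378), the red pack at (415,263) and the button at (229,330). I'll enlarge both next.

```bash
python3 - <<'E'
import cv2
def crop(n,x0,y0,x1,y1,s,o):
    cv2.imwrite(o,cv2.convertScaleAbs(cv2.resize(cv2.imread(n)[y0:y1,x0:x1],None,fx=s,fy=s,interpolation=cv2.INTER_CUBIC),alpha=1.6))
crop("pics/scene0.png",200,140,440,320,3.333,"pics/sc.png")
crop("pics/side0.png",150,180,450,400,2.667,"pics/sd.png")
E
```

```text
(no output)
```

View pics/sc.png

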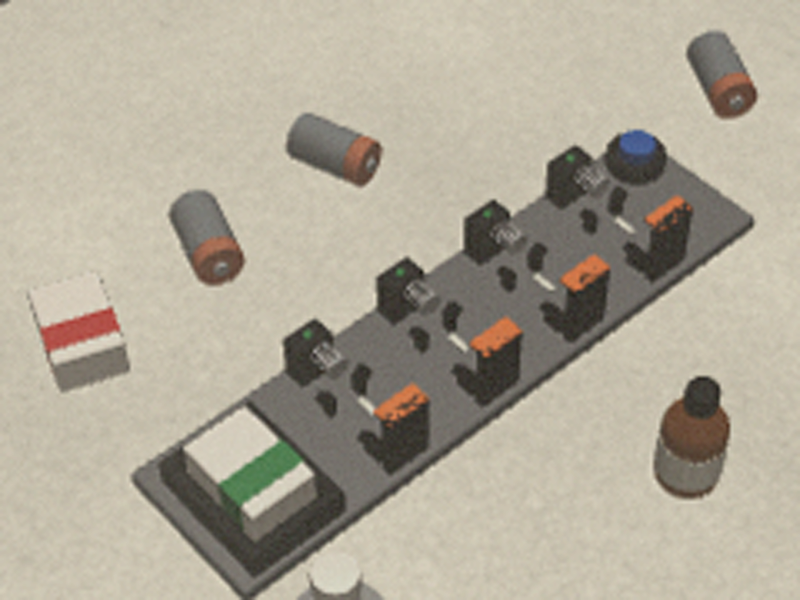

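View pics/sd.png

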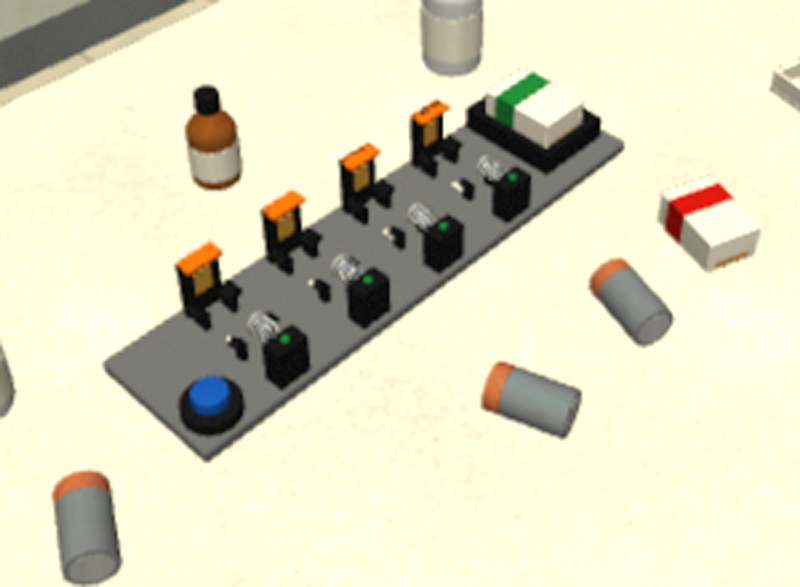

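The crops are clear, so I'll read features from both. In scene-crop coordinates the lips are at (402,402), (498,337), (585,271) and (669,213), and the button at (638,143). The side crop matches: lips at (430,112), (361,158), (284,208) and (200,258), button at (211,390).

```bash
cat > h.py <<'E'
import numpy as np, cv2
from scipy.spatial.transform import Rotation as Rot
from scipy.optimize import least_squares
from cell import readout, cams
def ray(name,p,info=None):
    i=info or cams.camera_info(name); K=i["camera_matrix"]; R=i["R"]; c=-R.T@i["t"]
    u=np.array([(p[0]-K[0,2])/K[0,0],(p[1]-K[1,2])/K[1,1]])
    if name=="wrist":
        r=np.hypot(*u); d=np.array([*(u/max(r,1e-9)*np.sin(r)),np.cos(r)])
    else: d=np.array([*u,1.])
    d=R.T@d; return c,d/np.linalg.norm(d)
def atz(cr,z): c,d=cr; return c+d*(z-c[2])/d[2]
def tri(*rs):
    A=sum(np.eye(3)-np.outer(d,d) for c,d in rs); b=sum((np.eye(3)-np.outer(d,d))@c for c,d in rs)
    X=np.linalg.solve(A,b); return X,max(np.linalg.norm((np.eye(3)-np.outer(d,d))@(X-c)) for c,d in rs)
def proj(info,X,fish=True):
    v=info["R"]@np.asarray(X,float)+info["t"];K=info["camera_matrix"]
    if fish:
        r=np.hypot(v[0],v[1]);th=np.arctan2(r,v[2]);u=v[:2]/r*th
    else: u=v[:2]/v[2]
    return u*K[0,0]+K[:2,2]
E
python3 - <<'E'
from h import *
np.set_printoptions(precision=4,suppress=True)
S=lambda x,y: ray("scene",(200+(x+.5)/3.333-.5,140+(y+.5)/3.333-.5))
D=lambda x,y: ray("side",(150+(x+.5)/2.667-.5,180+(y+.5)/2.667-.5))
P={"lipA":((402,402),(430,112)),"lipB":((498,337),(361,158)),"lipC":((585,271),(284,208)),"lipD":((669,213),(200,258)),
"ledA":((314,337),(512,177)),"ledB":((400,272),(443,227)),"ledC":((488,211),(368,281)),"ledD":((570,158),(285,339)),
"btn":((638,143),(211,390)),"deckR":((752,222),(107,365)),
"c1+":((219,262),(612,275)),"c1-":((188,210),(650,317)),"c2+":((364,161),(497,387)),"c2-":((305,132),(562,410)),"c3+":((734,95),(82,487)),"c3-":((707,50),(90,562)),
"redbandL":((40,335),(683,203)),"redbandR":((118,318),(720,190)),
"grnL":((228,487),(508,108)),"grnR":((300,460),(540,82))}
for k,(a,b) in P.items():
    X,e=tri(S(*a),D(*b)); print(k,X,round(e*1e3,1))
sc=lambda x,y: ray("scene",(x,y)); sd=lambda x,y: ray("side",(x,y))
for a,b in [((80,292),(523,222)),((136,261),(485,243)),((158,318),(440,212)),((96,338),(478,195))]: print("tray",tri(sc(*a),sd(*b)))
print("alu",tri(sc(301,316),sd(320,159)),"small",tri(sc(467,174),sd(132,298)),"amber",tri(sc(411,258),sd(227,216)))
i=cams.camera_info("wrist");print(-i["R"].T@i["t"], readout.observe()["position"]); 
o=readout.observe(); T=Rot.from_rotvec(o["ee_rot"]); print(T.as_matrix()); print("cam in tool",T.inv().apply(-i["R"].T@i["t"]-o["position"]), "axes",(i["R"]@T.as_matrix()))
E
```

```text
lipA [ 0.6532 -0.0247  0.0625] 0.7
lipB [0.6521 0.0499 0.0606] 0.2
lipC [0.649  0.1256 0.0609] 0.4
lipD [0.6493 0.1989 0.0619] 0.4
ledA [ 0.5697 -0.0266  0.0454] 1.0
ledB [0.5658 0.0478 0.046 ] 1.1
ledC [0.5634 0.1235 0.0471] 0.6
ledD [0.563  0.1971 0.0466] 0.6
btn [0.5734 0.2515 0.033 ] 0.2
deckR [0.6597 0.2765 0.0072] 0.5
c1+ [ 0.4641 -0.0218  0.0199] 0.4
c1- [ 0.4169 -0.0094  0.0218] 3.0
c2+ [0.4531 0.1102 0.0174] 1.0
c2- [0.4078 0.0957 0.0207] 2.0
c3+ [0.5764 0.3469 0.0213] 0.8
c3- [0.53   0.3709 0.0185] 2.0
redbandL [ 0.4621 -0.1339  0.0263] 19.6
redbandR [ 0.4606 -0.1155  0.0405] 16.9
grnL [ 0.63   -0.1148  0.0332] 17.3
grnR [ 0.6317 -0.1041  0.059 ] 16.3
tray (array([ 0.3644, -0.4113,  0.0061]), np.float64(0.005110701427477774))
tray (array([ 0.382 , -0.287 ,  0.0119]), np.float64(0.0038359689048788346))
tray (array([ 0.521 , -0.3194,  0.0024]), np.float64(0.00018882085482105896))
tray (array([ 0.4889, -0.4288,  0.0123]), np.float64(0.0019487443861118832))
alu (array([ 0.7512, -0.1492,  0.1185]), np.float64(0.00010322685999004468)) small (array([0.6955, 0.3505, 0.0854]), np.float64(0.00030318181458981907)) amber (array([0.7705, 0.0993, 0.0803]), np.float64(0.000536633163292711))
[ 0.2267 -0.5874  0.3832] [ 0.1531 -0.6055  0.2261]
[[ 0.9695  0.2451 -0.0004]
 [ 0.2451 -0.9695  0.0011]
 [-0.0001 -0.0012 -1.    ]]
cam in tool [ 0.0758  0.0002 -0.1571] axes [[ 0.      1.     -0.0015]
 [-0.9592 -0.0004 -0.2828]
 [-0.2828  0.0015  0.9592]]
```

Request:
{"op": "drive_tool", "data": {"commands": [[[0, 0, 0.223], [46.5, -42.5, -2.3], 1], [[0, 0, 0.223], [46.5, -42.5, -2.3], 1], [[0, 0, 0.223], [46.5, -42.5, -2.3], 1], [[0, 0, 0.223], [46.5, -42.5, -2.3], 1], [[0, 0, 0.223], [46.5, -42.5, -2.3], 1], [[0, 0, 0.223], [46.5, -42.5, -2.3], 1], [[0, 0, 0.223], [46.5, -42.5, -2.3], 1], [[0, 0, 0.223], [46.5, -42.5, -2.3], 1], [[0, 0, 0.223], [46.5, -42.5, -2.3], 1], [[0, 0, 0.223], [46.5, -42.5, -2.3], 1], [[0, 0, 0.223], [46.5, -42.5, -2.3], 1], [[0, 0, 0.223], [46.5, -42.5, -2.3], 1], [[0, 0, 0.223], [46.5, -42.5, -2.3], 1], [[0, 0, 0.223], [46.5, -42.5, -2.3], 1], [[0, 0, 0.223], [46.5, -42.5, -2.3], 1], [[0, 0, 0.223], [46.5, -42.5, -2.3], 1], [[0, 0, 0.223], [46.5, -42.5, -2.3], 1], [[0, 0, 0.223], [46.5, -42.5, -2.3], 1]]}}

```text
clock: 1.65
position: [0.4995, -0.08, 0.2493]
ee_rot: [3.141, 0.04, -0.002]
force: [0.5, -0.3, -0.8]
width: 1.0
gripper_force: 0.0
```

```bash
cat >> h.py <<'E'
import pickle,sys
def snap(tag):
    i=cams.camera_info("wrist"); im=cams.get_image("wrist"); cv2.imwrite(f"pics/{tag}.png",im); pickle.dump(i,open(f"pics/{tag}.pkl","wb")); return im,i
E
python3 -c "
from h import *
im,i=snap('w1'); print(readout.observe()['joints']); print(-i['R'].T@i['t'])"
```

```text
[ 0.29129325  0.24275149 -0.28954068  1.80574884  0.07761899  1.10517206
 -1.57223472]
[ 0.57549017 -0.07842148  0.40632963]
```

View pics/w1.png

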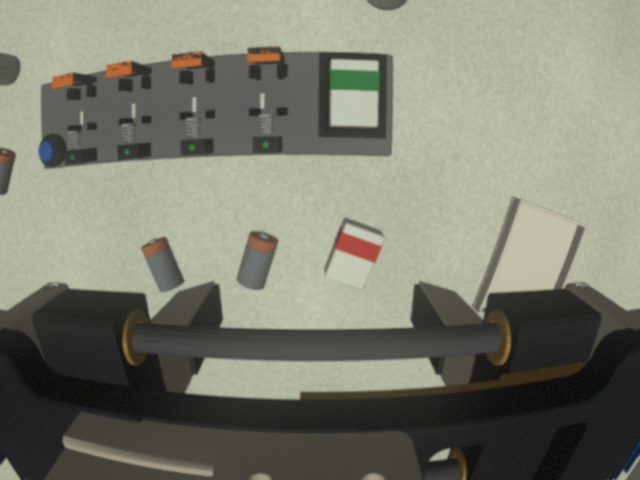

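Request:
{"op": "drive_tool", "data": {"commands": [[[0, 0, 0], [0, -18, 0], 1], [[0, 0, 0], [0, -18, 0], 1], [[0, 0, 0], [0, -18, 0], 1], [[0, 0, 0], [0, -18, 0], 1], [[0, 0, 0], [0, -18, 0], 1], [[0, 0, 0], [0, -18, 0], 1], [[0, 0, 0], [0, -18, 0], 1]]}}

```text
clock: 2.28
position: [0.4952, 0.0988, 0.2496]
ee_rot: [3.14, 0.038, -0.0]
force: [0.7, -1.0, 0.7]
width: 1.003
gripper_force: 0.0
```

```bash
python3 -c "
from h import *
im,i=snap('w2'); print(readout.observe()['position'],readout.observe()['ee_rot'])"
```

```text
[0.49541006 0.09766674 0.24953726] [ 3.14001480e+00  3.47586171e-02 -5.75739694e-04]
```

View pics/w2.png

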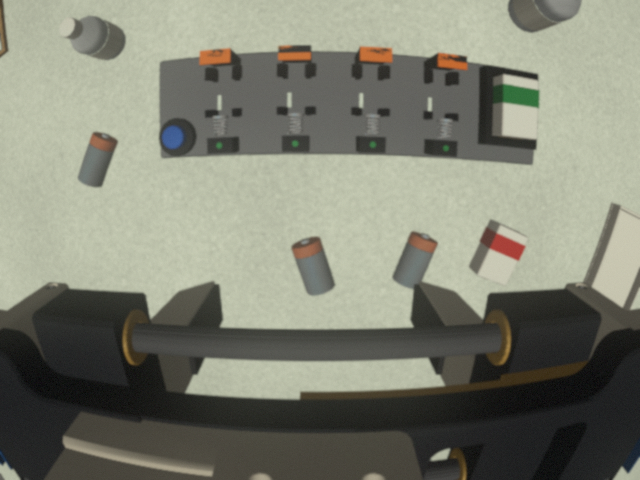

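w1 shows the cells at (162,265) and (258,260), the red pack at (354,252) and the green pack in its pocket at (354,93). The green LEDs sit at about (72,157), (127,152), (192,147) and (265,145). w2 shows all three cells, at (97,159), (313,265) and (415,259), with the button at (173,137). Next I'll enlarge the parts and take colour centroids.

```bash
python3 - <<'E'
from h import *
np.set_printoptions(precision=4,suppress=True)
L={}
for n in("w1","w2"):
    im=cv2.imread(f"pics/{n}.png"); hsv=cv2.cvtColor(cv2.GaussianBlur(im,(3,3),0),cv2.COLOR_BGR2HSV); info=pickle.load(open(f"pics/{n}.pkl","rb"))
    def blobs(lo,hi,amin,ymax=300):
        m=cv2.inRange(hsv,lo,hi); m[ymax:]=0
        k,_,st,c=cv2.connectedComponentsWithStats(m); return [(c[j].round(2),int(st[j,4])) for j in range(1,k) if st[j,4]>=amin]
    L[n]=dict(info=info,g=blobs((50,90,40),(80,255,255),3),b=blobs((105,120,40),(130,255,255),60),o=blobs((5,130,80),(20,255,255),30),r=blobs((0,130,80),(4,255,255),60))
    for k in"gbor": print(n,k,L[n][k])
def crop(n,x0,y0,x1,y1,s): 
    c=cv2.resize(cv2.imread(f"pics/{n}.png")[y0:y1,x0:x1],None,fx=s,fy=s,interpolation=cv2.INTER_CUBIC); return cv2.convertScaleAbs(c,alpha=1.3)
o=np.zeros((600,800,3),np.uint8)
for (c,X,Y) in [(crop("w1",310,45,410,145,4),0,0),(crop("w2",460,55,560,155,4),400,0),(crop("w1",320,210,390,260+30,2.5),0,400),(crop("w2",465,212,535,292,2.5),180,400),(crop("w2",285,225,355,305,2.5),360,400),(crop("w2",385,225,455,305,2.5),540,400),(crop("w2",72,125,122,195,2.5),720,400)]:
    h,w=c.shape[:2]; w=min(w,800-X); o[Y:Y+h,X:X+w]=c[:,:w]
cv2.imwrite("pics/comp.png",o)
E
```

```text
w1 g [(array([353.92,  79.88]), 859), (array([265.09, 144.09]), 22), (array([191.75, 146.75]), 20), (array([126.5 , 151.22]), 18), (array([ 71.91, 156.64]), 11)]
w1 b [(array([ 45.5 , 150.82]), 177)]
w1 o [(array([264.04,  56.73]), 300), (array([186.85,  60.94]), 324), (array([118.8 ,  69.53]), 312), (array([62.84, 80.77]), 237)]
w1 r [(array([357.53, 246.97]), 637)]
w2 g [(array([517.58,  95.03]), 617), (array([496.17,  96.33]), 6), (array([495.33,  99.67]), 3), (array([294.71, 143.  ]), 24), (array([219., 145.]), 21), (array([372.4 , 144.04]), 25), (array([445.42, 147.85]), 26)]
w2 b [(array([172.51, 136.7 ]), 354)]
w2 o [(array([374.77,  54.72]), 453), (array([215.26,  56.91]), 406), (array([294.26,  55.94]), 284), (array([449.96,  62.03]), 354)]
w2 r [(array([506.39, 246.36]), 463)]
```

View pics/comp.png

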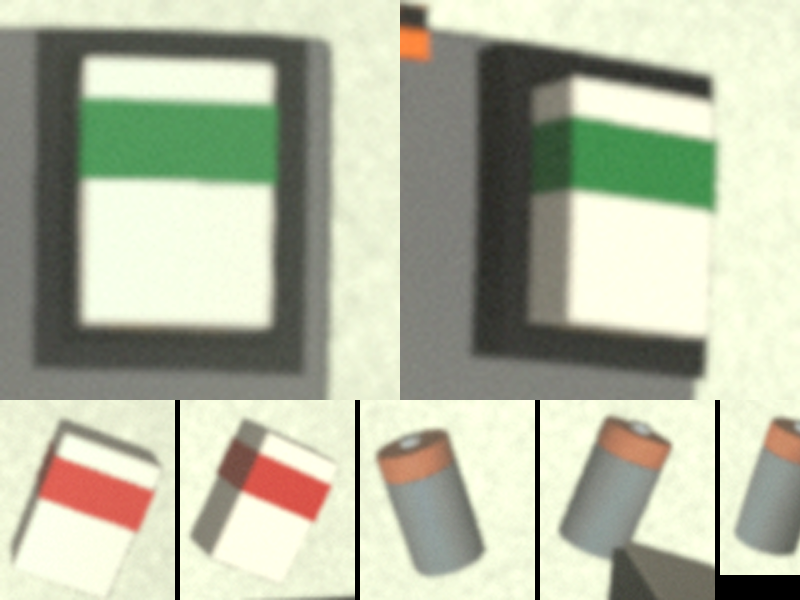

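The composite shows the top corners of both packs and the nub and minus end of each cell. I'll fit their poses from these pixel positions.

```bash
cat > fit.py <<'E'
from h import *
np.set_printoptions(precision=4,suppress=True)
def fit(obs,x0,zfree=True):
    """obs: (info,pix,localpoint). pose x,y,z,yaw"""
    def res(p):
        R=Rot.from_euler('z',p[3]).as_matrix()
        q=np.array(p); 
        return np.concatenate([proj(i,R@np.array(l)+q[:3])-np.array(u) for i,u,l in obs])
    if zfree: s=least_squares(res,x0,x_scale=[.1,.1,.1,1]); return s.x,np.sqrt(np.mean(s.fun**2))
    s=least_squares(lambda p:res([p[0],p[1],x0[2],p[2]]),[x0[0],x0[1],x0[3]]); return np.array([s.x[0],s.x[1],x0[2],s.x[2]]),np.sqrt(np.mean(s.fun**2))
# local pack top corners in order TL TR BR BL of image (up=+x, left=+y)
C=[(.033,.023,0),(.033,-.023,0),(-.033,-.023,0),(-.033,.023,0)]
E
python3 - <<'E'
from fit import *
I={n:pickle.load(open(f"pics/{n}.pkl","rb")) for n in("w1","w2")}
a,b=I["w1"],I["w2"]
led1=[(265.09,144.09),(191.75,146.75),(126.5,151.22),(71.91,156.64)]; led2=[(445.42,147.85),(372.4,144.04),(294.71,143),(219,145)]
loc=[(-.056,.075*k,0) for k in range(4)]
o=[(a,u,l) for u,l in zip(led1,loc)]+[(b,u,l) for u,l in zip(led2,loc)]
print("bayA by LED",fit(o,[.62,-.025,.045,.02]), "w1",fit(o[:4],[.62,-.025,.0455,.02],False),"w2",fit(o[4:],[.62,-.025,.0455,.02],False))
g=lambda pts,ox,oy,s:[((x+.5)/s-.5+ox,(y+.5)/s-.5+oy) for x,y in pts]
g1=g([(82,55),(274,62),(273,328),(78,326)],310,45,4); g2=g([(172,76),(314,100),(305,338),(170,325)],460,55,4)
def both(nm,p1,p2,x0):
    o1=[(a,u,l) for u,l in zip(p1,C)];o2=[(b,u,l) for u,l in zip(p2,C)]
    print(nm,fit(o1+o2,x0),"w1",fit(o1,x0,False),"w2",fit(o2,x0,False))
both("green",g1,g2,[.62,-.1,.05,0])
r1=g([(65,32),(160,66),(108,197),(13,157)],320,210,2.5); r2=g([(85,35),(155,68),(103,183),(33,155)],465,212,2.5)
both("red",r1,r2,[.45,-.12,.03,-.4])
f=g([(37,32),(306,38),(303,374),(36,365)],310,45,4)
for u in f: print("rim",atz(ray("wrist",u,a),.032))
print("btn",tri(ray("wrist",(45.5,150.8),a),ray("wrist",(172.5,136.7),b)))
for nm,nub,rear in [("c1",(425,236.2),(405,287.4)),("c2",(305,241),(321,295.4)),("c3",(103,134),(91.2,186.2))]:
    P=atz(ray("wrist",nub,b),.017);M=atz(ray("wrist",rear,b),.030);d=(P-M)[:2]; print(nm,P,M,np.linalg.norm(d),"mid",(P+M)[:2]/2,"yaw",np.degrees(np.arctan2(d[1],d[0])))
for nm,nub in [("c1",(264,236)),("c2",(154,241))]: print(nm,atz(ray("wrist",nub,a),.017))
E
```

```text
bayA by LED (array([ 0.6225, -0.0289,  0.0455,  0.019 ]), np.float64(0.10232099714540134)) w1 (array([ 0.6225, -0.0289,  0.0455,  0.0189]), np.float64(0.09813759537860944)) w2 (array([ 0.6225, -0.0289,  0.0455,  0.019 ]), np.float64(0.09701559647624258))
green (array([ 0.6188, -0.1137,  0.049 ,  0.0238]), np.float64(0.42676988225949253)) w1 (array([ 0.6186, -0.1135,  0.05  ,  0.0217]), np.float64(0.2672312639348396)) w2 (array([ 0.6188, -0.1132,  0.05  ,  0.0269]), np.float64(0.5594233392439476))
red (array([ 0.4475, -0.1245,  0.0239, -0.3223]), np.float64(1.5881990538408393)) w1 (array([ 0.4505, -0.1231,  0.03  , -0.3289]), np.float64(1.7273299509004256)) w2 (array([ 0.4482, -0.1223,  0.03  , -0.3116]), np.float64(1.5703811075453797))
rim [ 0.6605 -0.0794  0.032 ]
rim [ 0.6629 -0.1467  0.032 ]
rim [ 0.5759 -0.1485  0.032 ]
rim [ 0.5753 -0.0814  0.032 ]
btn (array([0.5721, 0.2507, 0.0294]), np.float64(3.9157240566358613e-05))
c1 [ 0.4663 -0.0249  0.017 ] [ 0.4097 -0.0042  0.03  ] 0.06034260523779954 mid [ 0.438  -0.0146] yaw -20.115024583528836
c2 [0.4575 0.109  0.017 ] [0.3988 0.0901 0.03  ] 0.06170301568342405 mid [0.4282 0.0996] yaw 17.886076552411588
c3 [0.5811 0.3464 0.017 ] [0.5218 0.359  0.03  ] 0.060642473022086064 mid [0.5515 0.3527] yaw -11.950176774020388
c1 [ 0.4663 -0.0246  0.017 ]
c2 [0.4574 0.1071 0.017 ]
```

```bash
cat > plan.py <<'E'
from h import *
import json
def R_(yaw,pitch=0):  # tool pointing down, tool x at yaw, pitch raises tool x (plus end up)
    return Rot.from_euler('z',yaw)*Rot.from_euler('y',-pitch)*Rot.from_euler('x',np.pi)
def rel(p0,R0,p1,R1):
    return (R0.inv()*R1).as_rotvec().round(4).tolist(), (R0.inv().apply(np.array(p1)-p0)*100).round(2).tolist()
def chain(start,wps):
    """start/wps: (x,y,z,yaw,pitch) ; prints each wp rel to start"""
    p0,R0=np.array(start[:3]),R_(*start[3:])
    for w in wps: print(w, *rel(p0,R0,w[:3],R_(*w[3:])))
E
python3 - <<'E'
from plan import *
a=pickle.load(open("pics/w1.pkl","rb"))
P=[atz(ray("wrist",u,a),.022) for u in((515,197),(583,228))]; print(P, np.linalg.norm(P[0]-P[1]))
d=(P[1]-P[0])[:2]; d/=np.linalg.norm(d); n=np.array([-d[1],d[0]]); yaw=np.arctan2(n[1],n[0]); 
print("n",n,"yaw",yaw,"center150",(P[0]+P[1])[:2]/2-n*.075)
s=(.4953,.0999,.25,.0246,0)
chain(s,[(.6187,-.1135,.12,.02,0),(.6187,-.1135,.037,.02,0)])
E
```

```text
[array([ 0.52241467, -0.31017768,  0.022     ]), array([ 0.49008356, -0.42709628,  0.022     ])] 0.12130646918383929
n [ 0.96382823 -0.26652419] yaw -0.26978496819853925 center150 [ 0.433962   -0.34864767]
(0.6187, -0.1135, 0.12, 0.02, 0) [0.0, -0.0, 0.0046] [11.81, 21.64, 13.0]
(0.6187, -0.1135, 0.037, 0.02, 0) [0.0, -0.0, 0.0046] [11.81, 21.64, 21.3]
```

Request:
{"op": "drive_tool", "data": {"commands": [[[0, 0, 0.0046], [11.81, 21.64, 13.0], 0.3], [[0, 0, 0.0046], [11.81, 21.64, 13.0], 0.3], [[0, 0, 0.0046], [11.81, 21.64, 13.0], 0.3], [[0, 0, 0.0046], [11.81, 21.64, 13.0], 0.3], [[0, 0, 0.0046], [11.81, 21.64, 13.0], 0.3], [[0, 0, 0.0046], [11.81, 21.64, 13.0], 0.3], [[0, 0, 0.0046], [11.81, 21.64, 13.0], 0.3], [[0, 0, 0.0046], [11.81, 21.64, 13.0], 0.3], [[0, 0, 0.0046], [11.81, 21.64, 15.5], 0.3], [[0, 0, 0.0046], [11.81, 21.64, 18], 0.3], [[0, 0, 0.0046], [11.81, 21.64, 19.5], 0.3], [[0, 0, 0.0046], [11.81, 21.64, 20.8], 0.3], [[0, 0, 0.0046], [11.81, 21.64, 21.3], 0.3], [[0, 0, 0.0046], [11.81, 21.64, 21.3], 0.3], [[0, 0, 0.0046], [11.81, 21.64, 21.3], 0.3]]}}

```text
clock: 3.58
position: [0.619, -0.114, 0.0374]
ee_rot: [3.141, 0.03, 0.001]
force: [0.5, -0.1, 0.9]
width: 0.652
gripper_force: 0.0
```

Request:
{"op": "drive_tool", "data": {"commands": [[[0, 0, 0], [0, 0, 0], -1], [[0, 0, 0], [0, 0, 0], -1], [[0, 0, 0], [0, 0, 0], -1], [[0, 0, 0], [0, 0, 0], -1], [[0, 0, 0], [0, 0, 0], -1], [[0, 0, 0], [0, 0, 0], -1], [[0, 0, 0], [0, 0, 0], -1]], "newtons": 30}}

```text
clock: 4.17
position: [0.6195, -0.1134, 0.0377]
ee_rot: [3.141, 0.032, 0.002]
force: [-0.4, -0.3, 7.0]
width: 0.496
gripper_force: 30.0
```

```bash
python3 - <<'E'
from plan import *
s=(.6187,-.1135,.037,.02,0)
chain(s,[(.6187,-.1135,.10,.02,0),(.434,-.349,.10,-.27,0),(.434,-.349,.0225,-.27,0)])
E
```

```text
(0.6187, -0.1135, 0.1, 0.02, 0) [0.0, 0.0, 0.0] [-0.0, 0.0, -6.3]
(0.434, -0.349, 0.1, -0.27, 0) [0.0, -0.0, 0.29] [-18.94, 23.18, -6.3]
(0.434, -0.349, 0.0225, -0.27, 0) [0.0, -0.0, 0.29] [-18.94, 23.18, 1.45]
```

Request:
{"op": "drive_tool", "data": {"commands": [[[0, 0, 0], [0, 0, -2], -1], [[0, 0, 0], [0, 0, -4.5], -1], [[0, 0, 0], [0, 0, -6.3], -1], [[0, 0, 0], [0, 0, -6.3], -1], [[0, 0, 0.29], [-18.94, 23.18, -6.3], -1], [[0, 0, 0.29], [-18.94, 23.18, -6.3], -1], [[0, 0, 0.29], [-18.94, 23.18, -6.3], -1], [[0, 0, 0.29], [-18.94, 23.18, -6.3], -1], [[0, 0, 0.29], [-18.94, 23.18, -6.3], -1], [[0, 0, 0.29], [-18.94, 23.18, -6.3], -1], [[0, 0, 0.29], [-18.94, 23.18, -6.3], -1], [[0, 0, 0.29], [-18.94, 23.18, -6.3], -1], [[0, 0, 0.29], [-18.94, 23.18, -6.3], -1], [[0, 0, 0.29], [-18.94, 23.18, -3.5], -1], [[0, 0, 0.29], [-18.94, 23.18, -1], -1], [[0, 0, 0.29], [-18.94, 23.18, 0.5], -1], [[0, 0, 0.29], [-18.94, 23.18, 1.0], -1], [[0, 0, 0.29], [-18.94, 23.18, 1.4], -1], [[0, 0, 0.29], [-18.94, 23.18, 1.4], -1]]}}

```text
clock: 5.75
position: [0.4345, -0.348, 0.0225]
ee_rot: [-3.113, 0.421, 0.001]
force: [-0.4, -0.7, -1.3]
width: 0.497
gripper_force: 30.0
```

```bash
python3 - <<'E'
from plan import *
s=(.434,-.349,.023,-.27,0)
chain(s,[(.434,-.349,.0215,-.27,0),(.434,-.349,.10,-.27,0),(.45,-.12,.23,.02,0)])
E
```

```text
(0.434, -0.349, 0.0215, -0.27, 0) [0.0, 0.0, 0.0] [0.0, -0.0, 0.15]
(0.434, -0.349, 0.1, -0.27, 0) [0.0, 0.0, 0.0] [0.0, 0.0, -7.7]
(0.45, -0.12, 0.23, 0.02, 0) [-0.0, 0.0, -0.29] [-4.57, -22.5, -20.7]
```

Request:
{"op": "drive_tool", "data": {"commands": [[[0, 0, 0], [0, 0, 0.15], -1], [[0, 0, 0], [0, 0, 0.15], 0.3], [[0, 0, 0], [0, 0, 0.15], 0.3], [[0, 0, 0], [0, 0, 0.15], 0.3], [[0, 0, 0], [0, 0, 0.15], 0.3], [[0, 0, 0], [0, 0, -2], 0.3], [[0, 0, 0], [0, 0, -5], 0.3], [[0, 0, 0], [0, 0, -7.7], 0.3], [[0, 0, 0], [0, 0, -7.7], 0.3], [[0, 0, -0.29], [-4.57, -22.5, -20.7], 0.3], [[0, 0, -0.29], [-4.57, -22.5, -20.7], 0.3], [[0, 0, -0.29], [-4.57, -22.5, -20.7], 0.3], [[0, 0, -0.29], [-4.57, -22.5, -20.7], 0.3], [[0, 0, -0.29], [-4.57, -22.5, -20.7], 0.3], [[0, 0, -0.29], [-4.57, -22.5, -20.7], 0.3], [[0, 0, -0.29], [-4.57, -22.5, -20.7], 0.3], [[0, 0, -0.29], [-4.57, -22.5, -20.7], 0.3], [[0, 0, -0.29], [-4.57, -22.5, -20.7], 0.3], [[0, 0, -0.29], [-4.57, -22.5, -20.7], 0.3]]}}

```text
clock: 7.33
position: [0.4495, -0.1213, 0.229]
ee_rot: [3.141, 0.029, -0.002]
force: [-0.0, -0.8, 0.4]
width: 0.653
gripper_force: 0.0
```

```bash
python3 - <<'E'
from h import *
im,i=snap("w3"); print(readout.observe()["position"])
o=cv2.convertScaleAbs(cv2.resize(im[:330,180:500],None,fx=2.5,fy=2.5,interpolation=cv2.INTER_CUBIC)[:600],alpha=1.2)
top=cv2.resize(im[0:330,150:640],(490,330)); c=im
u=proj(i,(.449,-.123,.03)); print(u)
x,y=int(u[0]),int(u[1]); x0,y0=max(0,x-60),max(0,y-60)
A=cv2.resize(im[y0:y0+120,x0:x0+120],None,fx=5,fy=5,interpolation=cv2.INTER_CUBIC)
u=proj(i,(.6187,-.1135,.03)); p,q=max(0,int(u[0])-50),max(0,int(u[1])-60)
B=cv2.resize(im[q:q+120,p:p+100],None,fx=2,fy=2,interpolation=cv2.INTER_CUBIC)
D=cv2.resize(im,(200,150))
S=cv2.resize(cams.get_image("scene")[200:380,60:300],(200,150))
o=np.zeros((600,800,3),np.uint8); o[:,:600]=A; o[:240,600:]=B; o[240:390,600:]=D; o[390:540,600:]=S
cv2.imwrite("pics/v3.png",cv2.convertScaleAbs(o,alpha=1.2)); print(x0,y0,p,q)
E
```

```text
[ 0.44938867 -0.12149186  0.22878743]
[317.03309383 214.26835171]
257 154 260 0
```

View pics/v3.png

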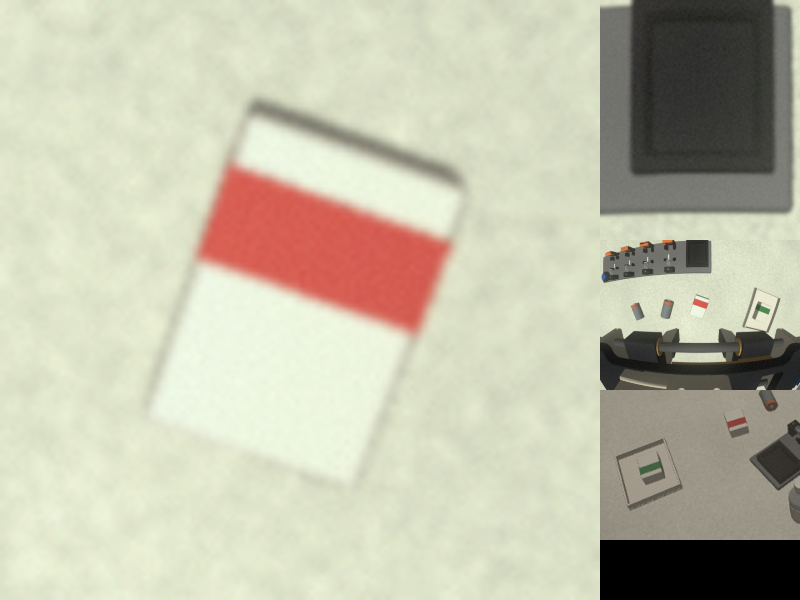

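v3 shows the pocket empty and the green pack lying flat in the tray. The red pack hasn't moved, with top corners in the crop at (248,115), (465,190), (357,487) and (150,415).

```bash
python3 - <<'E'
from fit import *
from plan import chain
i=pickle.load(open("pics/w3.pkl","rb"))
g=lambda pts,ox,oy,s:[((x+.5)/s-.5+ox,(y+.5)/s-.5+oy) for x,y in pts]
o=[(i,u,l) for u,l in zip(g([(248,115),(465,190),(357,487),(150,415)],257,154,5),C)]
p,e=fit(o,[.45,-.12,.03,-.35],False); print(p,e, fit(o,[.45,-.12,.03,-.35]))
print([atz(ray("wrist",u,i),.020).round(4) for u in g([(52,20),(158,20),(160,157),(50,155)],260,0,2)])
s=(.45,-.12,.23,.02,0); r=(round(p[0],4),round(p[1],4))
chain(s,[(*r,.10,p[3],0),(*r,.017,p[3],0)])
s=(*r,.017,p[3],0); t=(.6187,-.1135)
chain(s,[(*r,.10,p[3],0),(*t,.10,.02,0),(*t,.043,.02,0),(*t,.037,.02,0)])
E
```

```text
[ 0.4487 -0.1235  0.03   -0.3109] 1.159539562696813 (array([ 0.4456, -0.1236,  0.0152, -0.3111]), np.float64(0.25231945508527903))
[array([ 0.6543, -0.0886,  0.02  ]), array([ 0.6551, -0.1405,  0.02  ]), array([ 0.583 , -0.1425,  0.02  ]), array([ 0.5832, -0.0893,  0.02  ])]
(np.float64(0.4487), np.float64(-0.1235), 0.1, np.float64(-0.31089604416550815), 0) [0.0, -0.0, 0.3309] [-0.14, 0.35, 13.0]
(np.float64(0.4487), np.float64(-0.1235), 0.017, np.float64(-0.31089604416550815), 0) [0.0, -0.0, 0.3309] [-0.14, 0.35, 21.3]
(np.float64(0.4487), np.float64(-0.1235), 0.1, np.float64(-0.31089604416550815), 0) [0.0, 0.0, 0.0] [0.0, 0.0, -8.3]
(0.6187, -0.1135, 0.1, 0.02, 0) [-0.0, 0.0, -0.3309] [15.88, -6.15, -8.3]
(0.6187, -0.1135, 0.043, 0.02, 0) [-0.0, 0.0, -0.3309] [15.88, -6.15, -2.6]
(0.6187, -0.1135, 0.037, 0.02, 0) [-0.0, 0.0, -0.3309] [15.88, -6.15, -2.0]
```

Request:
{"op": "drive_tool", "data": {"commands": [[[0, 0, 0.331], [-0.14, 0.35, 13], 0.5], [[0, 0, 0.331], [-0.14, 0.35, 13], 0.5], [[0, 0, 0.331], [-0.14, 0.35, 13], 0.5], [[0, 0, 0.331], [-0.14, 0.35, 13], 0.5], [[0, 0, 0.331], [-0.14, 0.35, 15.5], 0.5], [[0, 0, 0.331], [-0.14, 0.35, 18], 0.5], [[0, 0, 0.331], [-0.14, 0.35, 19.5], 0.5], [[0, 0, 0.331], [-0.14, 0.35, 20.8], 0.5], [[0, 0, 0.331], [-0.14, 0.35, 21.3], 0.5], [[0, 0, 0.331], [-0.14, 0.35, 21.3], 0.5], [[0, 0, 0.331], [-0.14, 0.35, 21.3], -1], [[0, 0, 0.331], [-0.14, 0.35, 21.3], -1], [[0, 0, 0.331], [-0.14, 0.35, 21.3], -1], [[0, 0, 0.331], [-0.14, 0.35, 21.3], -1], [[0, 0, 0.331], [-0.14, 0.35, 21.3], -1], [[0, 0, 0.331], [-0.14, 0.35, 21.3], -1], [[0, 0, 0.331], [-0.14, 0.35, 21.3], -1]], "newtons": 35}}

```text
clock: 8.85
position: [0.4493, -0.1236, 0.0175]
ee_rot: [3.103, -0.486, 0.002]
force: [-0.6, -0.5, 7.4]
width: 0.504
gripper_force: 35.0
```

Request:
{"op": "drive_tool", "data": {"commands": [[[0, 0, 0], [0, 0, -3], -1], [[0, 0, 0], [0, 0, -6], -1], [[0, 0, 0], [0, 0, -8.3], -1], [[0, 0, 0], [0, 0, -8.3], -1], [[0, 0, -0.331], [15.88, -6.15, -8.3], -1], [[0, 0, -0.331], [15.88, -6.15, -8.3], -1], [[0, 0, -0.331], [15.88, -6.15, -8.3], -1], [[0, 0, -0.331], [15.88, -6.15, -8.3], -1], [[0, 0, -0.331], [15.88, -6.15, -8.3], -1], [[0, 0, -0.331], [15.88, -6.15, -8.3], -1], [[0, 0, -0.331], [15.88, -6.15, -8.3], -1], [[0, 0, -0.331], [15.88, -6.15, -6], -1], [[0, 0, -0.331], [15.88, -6.15, -4.3], -1], [[0, 0, -0.331], [15.88, -6.15, -4.3], -1], [[0, 0, -0.331], [15.88, -6.15, -4.3], -1]]}}

```text
clock: 10.1
position: [0.6166, -0.1138, 0.0591]
ee_rot: [3.141, 0.031, -0.005]
force: [0.2, 0.9, -1.0]
width: 0.496
gripper_force: 35.0
```

```bash
python3 - <<'E'
from h import *
im,i=snap("w4"); o=readout.observe(); print(o["position"],o["width"],o["gripper_force"],o["ee_rot"])
cv2.imwrite("pics/v4.png",cv2.convertScaleAbs(cv2.resize(im[150:370,200:440],(800,600*733//733),interpolation=cv2.INTER_CUBIC),alpha=1.5))
print(proj(i,(.6187+.033,-.1135+.023,.068)),proj(i,(.6187+.033,-.1135-.023,.068)))
E
```

```text
[ 0.6178774  -0.11373309  0.06022871] 0.49587292667796345 34.990301728248596 [ 3.14115745e+00  3.11125812e-02 -1.11102083e-03]
[260.51066093 234.79903687] [370.97560403 236.85127195]
```

View pics/v4.png

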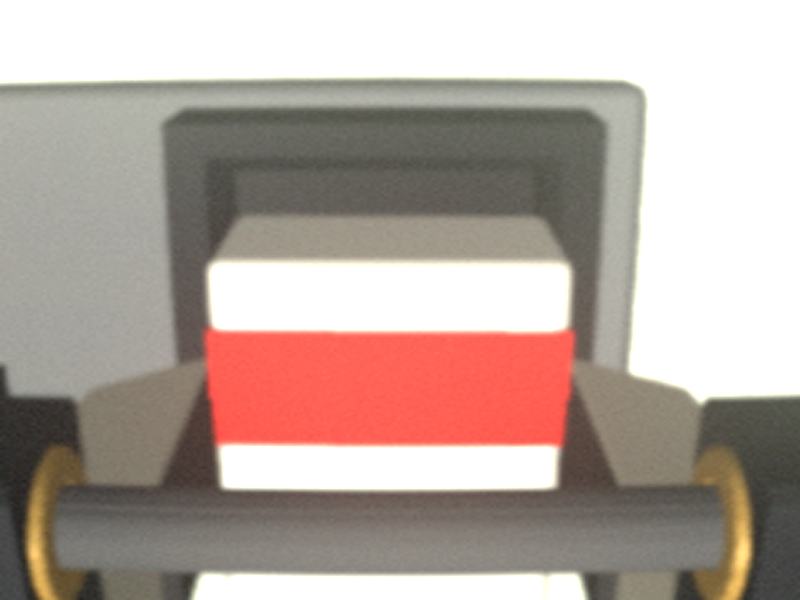

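v4 shows the red pack held square, with its front top edge at crop row 262 and the pocket ahead and just below it. The pocket's inner far edge is at crop rows 158–170.

```bash
python3 - <<'E'
from h import *
i=pickle.load(open("pics/w4.pkl","rb"))
g=lambda x,y:(200+x*.3,150+y*220/600)
f=lambda x,y,z: atz(ray("wrist",g(x,y),i),z).round(4)
print("front",f(390,261,.073),f(210,262,.073),f(571,264,.073)); print("bottom front",f(240,215,.043),f(543,216,.043))
print("rim outer",f(390,107,.032),"bevel top?",f(390,158,.032),"bevel low/floor",f(390,170,.020), f(390,170,.029))
print("side inner L/R z.032",f(208,165,.032),f(562,165,.032),"inner2 z.02",f(235,170,.02),f(537,170,.02))
E
```

```text
front [ 0.649 -0.114  0.073] [ 0.6484 -0.0922  0.073 ] [ 0.6489 -0.1361  0.073 ]
bottom front [ 0.6478 -0.0924  0.043 ] [ 0.6485 -0.1363  0.043 ]
rim outer [ 0.6658 -0.1138  0.032 ] bevel top? [ 0.6563 -0.114   0.032 ] bevel low/floor [ 0.6514 -0.1142  0.02  ] [ 0.6534 -0.1141  0.029 ]
side inner L/R z.032 [ 0.6545 -0.0863  0.032 ] [ 0.6556 -0.1403  0.032 ] inner2 z.02 [ 0.651 -0.089  0.02 ] [ 0.652 -0.138  0.02 ]
```

Request:
{"op": "drive_tool", "data": {"commands": [[[0, 0, 0], [0.12, 0, 0.3], -1], [[0, 0, 0], [0.12, 0, 0.8], -1], [[0, 0, 0], [0.12, 0, 1.1], -1], [[0, 0, 0], [0.12, 0, 1.4], -1], [[0, 0, 0], [0.12, 0, 1.7], -1], [[0, 0, 0], [0.12, 0, 2.0], -1], [[0, 0, 0], [0.12, 0, 2.3], -1], [[0, 0, 0], [0.12, 0, 2.4], -1], [[0, 0, 0], [0.12, 0, 2.4], -1], [[0, 0, 0], [0.12, 0, 2.4], -1]]}}

```text
clock: 10.98
position: [0.62, -0.1134, 0.0374]
ee_rot: [3.141, 0.031, 0.001]
force: [-7.4, 1.0, 18.2]
width: 0.499
gripper_force: 35.0
```

Request:
{"op": "drive_tool", "data": {"commands": [[[0, 0, 0], [0, 0, 0], 0.3], [[0, 0, 0], [0, 0, 0], 0.3], [[0, 0, 0], [0, 0, 0], 0.3], [[0, 0, 0], [0, 0, -3], 0.3], [[0, 0, 0], [0, 0, -4], 0.3], [[0, 0, 0], [0, 0, -4], -1], [[0, 0, 0], [0, 0, -4], -1], [[0, 0, 0], [0, 0, -4], -1], [[0, 0, 0], [0, 0, -4], -1], [[0, 0, 0], [0, 0, -4], -1], [[0, 0, 0], [0, 0, -4], -1], [[0, 0, 0], [0, 0, -2.5], -1], [[0, 0, 0], [0, 0, -1.8], -1], [[0, 0, 0], [0, 0, -1.4], -1], [[0, 0, 0], [0, 0, -1.25], -1], [[0, 0, 0], [0, 0, -1.25], -1], [[0, 0, 0], [0, 0, -1.25], -1]]}}

```text
clock: 12.4
position: [0.6206, -0.1133, 0.0503]
ee_rot: [3.141, 0.032, 0.002]
force: [-6.8, 0.6, 20.5]
width: 0.004
gripper_force: 10.2
```

```bash
python3 - <<'E'
from plan import *
np.set_printoptions(precision=4,suppress=True)
b=pickle.load(open("pics/w2.pkl","rb")); im=cv2.imread("pics/w2.png"); hsv=cv2.cvtColor(im,cv2.COLOR_BGR2HSV); m=cv2.inRange(hsv,(5,130,80),(20,255,255)); m[120:]=0
k,lab,st,c=cv2.connectedComponentsWithStats(m)
for j in range(1,k):
    if st[j,4]<100: continue
    ys,xs=np.nonzero(lab==j); lo=np.median([ys[xs==x].max() for x in np.unique(xs)]); hi=np.median([ys[xs==x].min() for x in np.unique(xs)])
    print(c[j],lo,atz(ray("wrist",(xs.mean(),lo+.5),b),.0595),"top far",atz(ray("wrist",(xs.mean(),hi-.5),b),.0625))
s=(.6199,-.1135,.0485,.02,0)
chain(s,[(.6199,-.1135,.12,.02,0),(.45,.03,.23,.02,0)])
E
```

```text
[374.8039  54.7134] 61.0 [0.6442 0.0472 0.0595] top far [0.6573 0.0479 0.0625]
[215.2112  56.8495] 63.0 [0.6414 0.196  0.0595] top far [0.6537 0.1957 0.0625]
[294.2386  55.9158] 60.0 [0.6421 0.1215 0.0595] top far [0.6503 0.1215 0.0625]
[449.8949  62.0199] 68.0 [ 0.6451 -0.0265  0.0595] top far [ 0.6586 -0.0253  0.0625]
(0.6199, -0.1135, 0.12, 0.02, 0) [0.0, 0.0, 0.0] [-0.0, 0.0, -7.15]
(0.45, 0.03, 0.23, 0.02, 0) [0.0, 0.0, 0.0] [-16.7, -14.69, -18.15]
```

Request:
{"op": "drive_tool", "data": {"commands": [[[0, 0, 0], [0, 0, -3], -0.5], [[0, 0, 0], [0, 0, -7.15], 0.4], [[0, 0, 0], [0, 0, -7.15], 0.4], [[0, 0, 0], [-16.7, -14.69, -18.15], 0.4], [[0, 0, 0], [-16.7, -14.69, -18.15], 0.4], [[0, 0, 0], [-16.7, -14.69, -18.15], 0.4], [[0, 0, 0], [-16.7, -14.69, -18.15], 0.4], [[0, 0, 0], [-16.7, -14.69, -18.15], 0.4], [[0, 0, 0], [-16.7, -14.69, -18.15], 0.4], [[0, 0, 0], [-16.7, -14.69, -18.15], 0.4], [[0, 0, 0], [-16.7, -14.69, -18.15], 0.4], [[0, 0, 0], [-16.7, -14.69, -18.15], 0.4]]}}

```text
clock: 13.4
position: [0.4504, 0.0296, 0.2298]
ee_rot: [3.141, 0.031, 0.001]
force: [0.1, -0.3, -0.4]
width: 0.699
gripper_force: 0.0
```

```bash
cat > seg.py <<'E'
from h import *
np.set_printoptions(precision=4,suppress=True)
def cell(im,i,xy,draw=None):
    u=proj(i,(*xy,.017)).astype(int); r=48; x0,y0=max(u[0]-r,0),max(u[1]-r,0)
    c=cv2.GaussianBlur(im[y0:u[1]+r,x0:u[0]+r],(3,3),0).astype(int); bg=np.median(c.reshape(-1,3),0)
    hsv=cv2.cvtColor(c.astype(np.uint8),cv2.COLOR_BGR2HSV)
    m=(np.abs(c-bg).sum(2)>70).astype(np.uint8)
    k,lab,st,cc=cv2.connectedComponentsWithStats(m); j=lab[u[1]-y0-3:u[1]-y0+4,u[0]-x0-3:u[0]-x0+4]; j=np.bincount(j[j>0]).argmax()
    pts=np.argwhere(lab==j)[:,::-1].astype(np.float32)+[x0,y0]
    # back-project to z=.02 plane, rectangle there
    W=np.array([atz(ray("wrist",p,i),.020)[:2] for p in pts],np.float32)*1000
    (cx,cy),(w,h),a=cv2.minAreaRect(W); 
    cop=cv2.inRange(hsv,(0,70,40),(15,255,255))*(lab==j); cp=np.argwhere(cop>0)[:,::-1].mean(0)+[x0,y0]; cw=atz(ray("wrist",cp,i),.03)[:2]
    yaw=np.radians(a if w>h else a+90); d=np.array([np.cos(yaw),np.sin(yaw)]); 
    if d@(cw-np.array([cx,cy])/1000)<0: d=-d
    return np.array([cx,cy])/1000,max(w,h),min(w,h),np.arctan2(d[1],d[0]),st[j,4]
E
python3 - <<'E'
from seg import *
im,i=snap("w5"); o=readout.observe(); print(o["position"],-i["R"].T@i["t"])
for n,xy in (("c1",(.438,-.0146)),("c2",(.4285,.0996)),("c3",(.5515,.3527))):
    try: print(n,cell(im,i,xy))
    except Exception as e: print(n,e)
g=lambda p: proj(i,p)
print(g((.438,-.0146,.017)),g((.4285,.0996,.017)))
E
```

```text
[0.4505 0.0292 0.2293] [0.526  0.0308 0.3869]
c1 (array([ 0.4385, -0.0153]), 65.90221405029297, 36.02813720703125, np.float64(-0.30200553025023924), np.int32(2095))
c2 (array([0.4296, 0.0989]), 65.41197204589844, 36.20195007324219, np.float64(0.3336066996136603), np.int32(2016))
c3 (array([0.5509, 0.3545]), 68.78628540039062, 45.07670593261719, np.float64(-0.47561234118059714), np.int32(1401))
[358.072  224.0062] [247.5992 230.9442]
```

```bash
python3 - <<'E'
from plan import *
s=(.45,.03,.23,.02,0)
chain(s,[(.439,-.0157,.06,-.302,0),(.439,-.0157,.004,-.302,0)])
E
```

```text
(0.439, -0.0157, 0.06, -0.302, 0) [0.0, -0.0, 0.322] [-1.19, 4.55, 17.0]
(0.439, -0.0157, 0.004, -0.302, 0) [0.0, -0.0, 0.322] [-1.19, 4.55, 22.6]
```

Request:
{"op": "drive_tool", "data": {"commands": [[[0, 0, 0.322], [-1.19, 4.55, 17], 0.3], [[0, 0, 0.322], [-1.19, 4.55, 17], 0.3], [[0, 0, 0.322], [-1.19, 4.55, 17], 0.3], [[0, 0, 0.322], [-1.19, 4.55, 17], 0.3], [[0, 0, 0.322], [-1.19, 4.55, 17], 0.3], [[0, 0, 0.322], [-1.19, 4.55, 19.5], 0.3], [[0, 0, 0.322], [-1.19, 4.55, 21.3], 0.3], [[0, 0, 0.322], [-1.19, 4.55, 22.3], 0.3], [[0, 0, 0.322], [-1.19, 4.55, 22.6], 0.3], [[0, 0, 0.322], [-1.19, 4.55, 22.6], 0.3], [[0, 0, 0.322], [-1.19, 4.55, 22.6], -1], [[0, 0, 0.322], [-1.19, 4.55, 22.6], -1], [[0, 0, 0.322], [-1.19, 4.55, 22.6], -1], [[0, 0, 0.322], [-1.19, 4.55, 22.6], -1], [[0, 0, 0.322], [-1.19, 4.55, 22.6], -1], [[0, 0, 0.322], [-1.19, 4.55, 22.6], -1], [[0, 0, 0.322], [-1.19, 4.55, 22.6], -1], [[0, 0, 0.322], [-1.19, 4.55, 20], -1], [[0, 0, 0.322], [-1.19, 4.55, 16], -1], [[0, 0, 0.322], [-1.19, 4.55, 13], -1]], "newtons": 40}}

```text
clock: 15.12
position: [0.4383, -0.0153, 0.1012]
ee_rot: [-3.106, 0.471, 0.002]
force: [1.3, 0.1, -1.8]
width: 0.357
gripper_force: 40.0
```

```bash
python3 - <<'E'
from h import *
im,i=snap("w6"); o=readout.observe(); print(o["position"],o["width"],o["gripper_force"])
cv2.imwrite("pics/v6.png",cv2.convertScaleAbs(cv2.resize(im[200:350,216:416],(800,600),interpolation=cv2.INTER_CUBIC),alpha=1.3))
E
```

```text
[ 0.44140983 -0.01507036  0.10594104] 0.3570076024334332 39.99948978424072
```

View pics/v6.png

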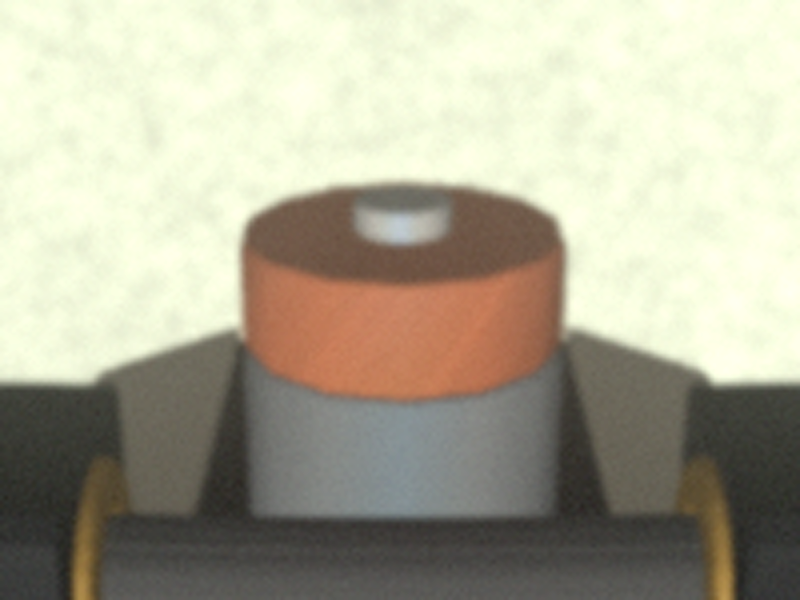

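v6 shows the cell held centred. The top edge of its plus face is at crop row 283 and the bottom edge at row 183, with the nub at (403,200).

```bash
cat >> h.py <<'E'
def toolray(p,K=None):
    K=cams.camera_info("wrist")["camera_matrix"]
    Rc=np.array([[0,1,0],[-.9592,0,-.2828],[-.2828,0,.9592]])
    return ray("wrist",p,dict(camera_matrix=K,R=Rc,t=-Rc@np.array([.0758,.0002,-.1571])))
E
python3 - <<'E'
from h import *
for r,z in((283,-.030),(183,.004)): print(atz(toolray((316.8,200+(r+.5)/4-.5)),z))
for r,z in((213,-.018),(190,-.008)): print("nub",atz(toolray((316.8,200+(r+.5)/4-.5)),z))
E
```

```text
[ 0.0276699   0.00037929 -0.03      ]
[0.02689602 0.00042231 0.004     ]
nub [ 0.03048932  0.00039315 -0.018     ]
nub [ 0.02977095  0.00040604 -0.008     ]
```

```bash
cat >> plan.py <<'E'
def bay(k,dx,h,pitch,yaw=.019,off=.013,xo=0.,b0=(.6225,-.0285,.041)):
    """TCP pose for cell centre at bay k + (dx,h) mm"""
    Rz=Rot.from_euler('z',.019); R=R_(yaw,pitch)
    c=np.array(b0)+Rz.apply([dx/1e3,.075*k,h/1e3]); p=c-R.apply([xo,0,-off])
    return (*p.round(5).tolist(),yaw,pitch)
def enter(k,start,**kw):
    B=lambda *a:bay(k,*a,**kw)
    w1=[B(-3,55,.436),B(-1,28,.436),B(-4,28,.436),B(-7,28,.436),B(-10,28,.436)]
    print("approach+press");chain(start,w1)
    w2=[B(-10,22,.34),B(-10,16,.25),B(-9.5,10,.16),B(-9,5,.07),B(-8,0,0),B(-5,0,0)]
    print("roll");chain(w1[-1],w2)
    print("up");chain(w2[-1],[B(-5,60,0)]); print(B(-5,60,0))
E
python3 - <<'E'
from plan import *
enter(0,(.439,-.0157,.10,-.302,0))
E
```

```text
approach+press
(0.62499, -0.02845, 0.08422, 0.019, 0.436) [0.07, 0.4322, -0.3159] [18.14, -4.31, 1.58]
(0.62699, -0.02841, 0.05722, 0.019, 0.436) [0.07, 0.4322, -0.3159] [18.33, -4.38, 4.28]
(0.62399, -0.02847, 0.05722, 0.019, 0.436) [0.07, 0.4322, -0.3159] [18.04, -4.28, 4.28]
(0.62099, -0.02853, 0.05722, 0.019, 0.436) [0.07, 0.4322, -0.3159] [17.76, -4.19, 4.28]
(0.61799, -0.02859, 0.05722, 0.019, 0.436) [0.07, 0.4322, -0.3159] [17.47, -4.09, 4.28]
roll
(0.61684, -0.02861, 0.05074, 0.019, 0.34) [0.0, -0.096, -0.0] [-0.38, -0.0, 0.54]
(0.61572, -0.02863, 0.0444, 0.019, 0.25) [0.0, -0.186, -0.0] [-0.75, -0.0, 1.07]
(0.61507, -0.02864, 0.03817, 0.019, 0.16) [0.0, -0.276, -0.0] [-1.07, -0.0, 1.6]
(0.61441, -0.02865, 0.03303, 0.019, 0.07) [0.0, -0.366, -0.0] [-1.35, -0.0, 2.04]
(0.6145, -0.02865, 0.028, 0.019, 0) [0.0, -0.436, -0.0] [-1.55, -0.0, 2.5]
(0.6175, -0.02859, 0.028, 0.019, 0) [0.0, -0.436, -0.0] [-1.28, -0.0, 2.63]
up
(0.6175, -0.02859, 0.088, 0.019, 0) [0.0, 0.0, 0.0] [0.0, 0.0, -6.0]
(0.6175, -0.02859, 0.088, 0.019, 0)
```

Request:
{"op": "drive_tool", "data": {"commands": [[[0.07, 0.4322, -0.3159], [18.14, -4.31, 1.58], -1], [[0.07, 0.4322, -0.3159], [18.14, -4.31, 1.58], -1], [[0.07, 0.4322, -0.3159], [18.14, -4.31, 1.58], -1], [[0.07, 0.4322, -0.3159], [18.14, -4.31, 1.58], -1], [[0.07, 0.4322, -0.3159], [18.14, -4.31, 1.58], -1], [[0.07, 0.4322, -0.3159], [18.14, -4.31, 1.58], -1], [[0.07, 0.4322, -0.3159], [18.14, -4.31, 1.58], -1], [[0.07, 0.4322, -0.3159], [18.14, -4.31, 1.58], -1], [[0.07, 0.4322, -0.3159], [18.2, -4.33, 2.5], -1], [[0.07, 0.4322, -0.3159], [18.33, -4.38, 3.5], -1], [[0.07, 0.4322, -0.3159], [18.33, -4.38, 4.28], -1], [[0.07, 0.4322, -0.3159], [18.33, -4.38, 4.28], -1], [[0.07, 0.4322, -0.3159], [18.33, -4.38, 4.28], -1]]}}

```text
clock: 16.25
position: [0.6263, -0.0283, 0.0569]
ee_rot: [-3.064, -0.03, -0.677]
force: [1.0, -0.3, -1.5]
width: 0.359
gripper_force: 40.0
```

Request:
{"op": "drive_tool", "data": {"commands": [[[0, 0, 0], [-0.27, 0, -0.13], -1], [[0, 0, 0], [-0.54, 0, -0.25], -1], [[0, 0, 0], [-0.82, 0, -0.38], -1], [[0, 0, 0], [-0.82, 0, -0.38], -1], [[0, 0, 0], [-0.82, 0, -0.38], -1], [[0, 0, 0], [-0.82, 0, -0.38], -1]]}}

```text
clock: 16.75
position: [0.6193, -0.0283, 0.0581]
ee_rot: [-3.062, -0.029, -0.682]
force: [4.9, 0.7, 1.3]
width: 0.358
gripper_force: 40.0
```

Request:
{"op": "drive_tool", "data": {"commands": [[[0, -0.048, 0], [-0.19, 0, 0.27], -1], [[0, -0.096, 0], [-0.38, 0, 0.54], -1], [[0, -0.14, 0], [-0.56, 0, 0.8], -1], [[0, -0.186, 0], [-0.75, 0, 1.07], -1], [[0, -0.23, 0], [-0.91, 0, 1.33], -1], [[0, -0.276, 0], [-1.07, 0, 1.6], -1], [[0, -0.32, 0], [-1.21, 0, 1.82], -1], [[0, -0.366, 0], [-1.35, 0, 2.04], -1], [[0, -0.4, 0], [-1.45, 0, 2.27], -1], [[0, -0.436, 0], [-1.55, 0, 2.5], -1], [[0, -0.436, 0], [-1.55, 0, 2.5], -1], [[0, -0.436, 0], [-1.55, 0, 2.5], -1]]}}

```text
clock: 17.75
position: [0.6169, -0.028, 0.0285]
ee_rot: [-3.139, -0.03, -0.005]
force: [7.0, -0.3, 1.5]
width: 0.36
gripper_force: 40.0
```

Request:
{"op": "drive_tool", "data": {"commands": [[[0, 0, 0], [0.15, 0, 0], -1], [[0, 0, 0], [0.3, 0, 0], -1], [[0, 0, 0], [0.3, 0, 0], -0.1], [[0, 0, 0], [0.3, 0, 0], 0.05], [[0, 0, 0], [0.3, 0, 0], 0.05], [[0, 0, 0], [0.3, 0, 0], 0.05], [[0, 0, 0], [0.3, 0, -1], 0.05], [[0, 0, 0], [0.3, 0, -3], 0.05], [[0, 0, 0], [0.3, 0, -6], 0.05], [[0, 0, 0], [0.3, 0, -6], 0.05], [[0, 0, 0], [-10.0, 0, -12], 0.05], [[0, 0, 0], [-10.0, 0, -12], 0.05], [[0, 0, 0], [-10.0, 0, -12], 0.05], [[0, 0, 0], [-10, 0, -12], 0.05], [[0, 0, 0], [-10, 0, -12], 0.05]]}}

```text
clock: 19.0
position: [0.514, -0.0308, 0.1494]
ee_rot: [3.14, 0.03, 0.003]
force: [0.7, -0.2, 0.6]
width: 0.52
gripper_force: 0.0
```

```bash
python3 - <<'E'
from seg import *
im,i=snap("w7"); print(readout.observe()["position"])
u=proj(i,(.6225,-.0285,.045)); x,y=int(u[0]),int(u[1]); print(u)
A=cv2.resize(im[max(0,y-75):max(0,y-75)+150,x-100:x+100],(800,600),interpolation=cv2.INTER_CUBIC)
S=cams.get_image("side")[200:290,270:390]; A[390:,520:]=cv2.resize(S,(280,210),interpolation=cv2.INTER_CUBIC)
cv2.imwrite("pics/v7.png",cv2.convertScaleAbs(A,alpha=1.3))
for n,xy in (("c2",(.4305,.0994)),("c3",(.5525,.356))):
    try: print(n,cell(im,i,xy))
    except Exception as e: print(n,e)
E
```

```text
[ 0.5149 -0.0309  0.1487]
[314.5814  90.083 ]
c2 attempt to get argmax of an empty sequence
c3 attempt to get argmax of an empty sequence
```

View pics/v7.png

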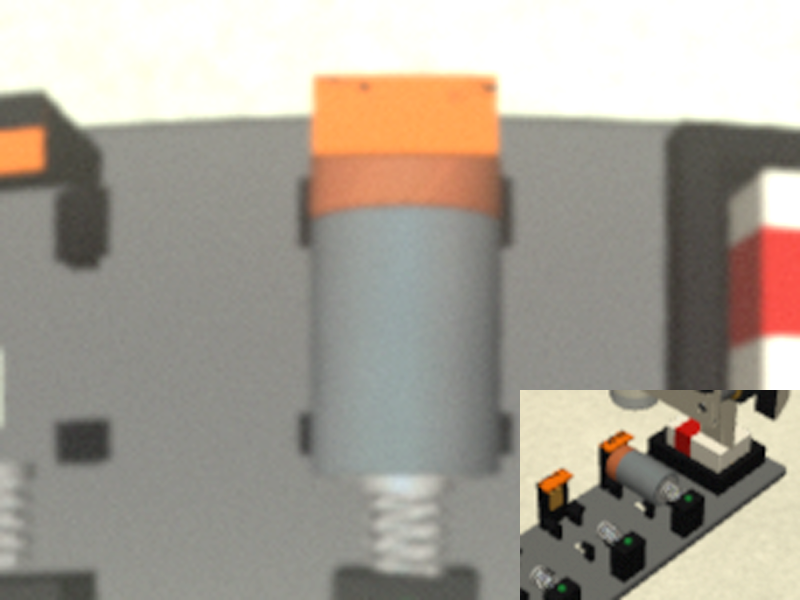

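v7 shows the first cell level under its lip with the spring behind it, and the red pack square in the pocket. Next is cell 2, going into bay 1.

```bash
python3 - <<'E'
from plan import *
s=(.5145,-.0306,.148,.019,0); p=(.4301,.0991)
chain(s,[(*p,.07,.334,0),(*p,.004,.334,0)])
enter(1,(*p,.10,.334,0))
E
```

```text
(0.4301, 0.0991, 0.07, 0.334, 0) [0.0, 0.0, -0.315] [-8.19, -13.13, 7.8]
(0.4301, 0.0991, 0.004, 0.334, 0) [0.0, 0.0, -0.315] [-8.19, -13.13, 14.4]
approach+press
(0.62356, 0.04653, 0.08422, 0.019, 0.436) [-0.0687, 0.4324, 0.31] [16.55, 11.31, 1.58]
(0.62556, 0.04657, 0.05722, 0.019, 0.436) [-0.0687, 0.4324, 0.31] [16.74, 11.37, 4.28]
(0.62256, 0.04651, 0.05722, 0.019, 0.436) [-0.0687, 0.4324, 0.31] [16.46, 11.28, 4.28]
(0.61957, 0.04646, 0.05722, 0.019, 0.436) [-0.0687, 0.4324, 0.31] [16.17, 11.18, 4.28]
(0.61657, 0.0464, 0.05722, 0.019, 0.436) [-0.0687, 0.4324, 0.31] [15.89, 11.09, 4.28]
roll
(0.61541, 0.04638, 0.05074, 0.019, 0.34) [0.0, -0.096, -0.0] [-0.38, -0.0, 0.54]
(0.61429, 0.04636, 0.0444, 0.019, 0.25) [0.0, -0.186, -0.0] [-0.75, -0.0, 1.07]
(0.61365, 0.04635, 0.03817, 0.019, 0.16) [0.0, -0.276, -0.0] [-1.07, -0.0, 1.6]
(0.61299, 0.04633, 0.03303, 0.019, 0.07) [0.0, -0.366, -0.0] [-1.35, 0.0, 2.04]
(0.61308, 0.04633, 0.028, 0.019, 0) [0.0, -0.436, -0.0] [-1.55, 0.0, 2.5]
(0.61608, 0.04639, 0.028, 0.019, 0) [0.0, -0.436, -0.0] [-1.28, 0.0, 2.63]
up
(0.61608, 0.04639, 0.088, 0.019, 0) [0.0, 0.0, 0.0] [0.0, 0.0, -6.0]
(0.61608, 0.04639, 0.088, 0.019, 0)
```

Request:
{"op": "drive_tool", "data": {"commands": [[[0, 0, -0.315], [-8.19, -13.13, 7.8], 0.3], [[0, 0, -0.315], [-8.19, -13.13, 7.8], 0.3], [[0, 0, -0.315], [-8.19, -13.13, 7.8], 0.3], [[0, 0, -0.315], [-8.19, -13.13, 7.8], 0.3], [[0, 0, -0.315], [-8.19, -13.13, 7.8], 0.3], [[0, 0, -0.315], [-8.19, -13.13, 7.8], 0.3], [[0, 0, -0.315], [-8.19, -13.13, 11], 0.3], [[0, 0, -0.315], [-8.19, -13.13, 13.5], 0.3], [[0, 0, -0.315], [-8.19, -13.13, 14.4], 0.3], [[0, 0, -0.315], [-8.19, -13.13, 14.4], 0.3], [[0, 0, -0.315], [-8.19, -13.13, 14.4], -1], [[0, 0, -0.315], [-8.19, -13.13, 14.4], -1], [[0, 0, -0.315], [-8.19, -13.13, 14.4], -1], [[0, 0, -0.315], [-8.19, -13.13, 14.4], -1], [[0, 0, -0.315], [-8.19, -13.13, 14.4], -1], [[0, 0, -0.315], [-8.19, -13.13, 14.4], -1], [[0, 0, -0.315], [-8.19, -13.13, 10.5], -1], [[0, 0, -0.315], [-8.19, -13.13, 7], -1], [[0, 0, -0.315], [-8.19, -13.13, 4.8], -1], [[0, 0, -0.315], [-8.19, -13.13, 4.8], -1]], "newtons": 40}}

```text
clock: 20.77
position: [0.4323, 0.1003, 0.1036]
ee_rot: [-3.098, -0.522, -0.01]
force: [0.7, 0.1, -2.0]
width: 0.359
gripper_force: 40.0
```

```bash
cat > hand.py <<'E'
from h import *
# copper band/face boundary in hand: column 317, edge rows via hue; print face-top-edge x in tool
def hand(tag):
    im,i=snap(tag); c=im[200:340,312:322].astype(float).mean(1); hsv=cv2.cvtColor(c[:,None].astype(np.uint8),cv2.COLOR_BGR2HSV)[:,0]
    o=readout.observe(); print(o["position"],o["width"],o["gripper_force"])
    v=c[:,2]; 
    # strongest rise in red after the dark face = top edge of the face
    g=np.diff(v); print([(200+k,round(g[k])) for k in np.argsort(-np.abs(g))[:8]])
    lo=np.argmin(np.where(np.arange(len(v))<90,v,999)); k=lo+np.argmax(g[lo:lo+15]); print("edge row",200+k,atz(toolray((316.8,200+k+.5)),-.030))
E
python3 - <<'E'
from hand import *
hand("w8")
import h
im=cv2.imread("pics/w6.png"); c=im[200:340,312:322].astype(float).mean(1)[:,2]; g=np.diff(c); print("ref w6",[(200+k,round(g[k])) for k in np.argsort(-np.abs(g))[:8]])
E
```

```text
[0.4315474  0.0994271  0.10159707] 0.3615242012120598 39.99706506729126
[(np.int64(244), -36), (np.int64(243), -26), (np.int64(245), -26), (np.int64(269), 24), (np.int64(259), -22), (np.int64(297), -21), (np.int64(328), -21), (np.int64(251), 20)]
edge row 251 [ 0.03491784  0.00037628 -0.03      ]
ref w6 [(np.int64(245), -36), (np.int64(244), -29), (np.int64(270), 24), (np.int64(246), -23), (np.int64(260), -23), (np.int64(328), -22), (np.int64(271), 21), (np.int64(252), 21)]
```

Request:
{"op": "drive_tool", "data": {"commands": [[[-0.0687, 0.4324, 0.31], [16.55, 11.31, 1.58], -1], [[-0.0687, 0.4324, 0.31], [16.55, 11.31, 1.58], -1], [[-0.0687, 0.4324, 0.31], [16.55, 11.31, 1.58], -1], [[-0.0687, 0.4324, 0.31], [16.55, 11.31, 1.58], -1], [[-0.0687, 0.4324, 0.31], [16.55, 11.31, 1.58], -1], [[-0.0687, 0.4324, 0.31], [16.55, 11.31, 1.58], -1], [[-0.0687, 0.4324, 0.31], [16.55, 11.31, 1.58], -1], [[-0.0687, 0.4324, 0.31], [16.55, 11.31, 1.58], -1], [[-0.0687, 0.4324, 0.31], [16.6, 11.33, 2.5], -1], [[-0.0687, 0.4324, 0.31], [16.74, 11.37, 3.5], -1], [[-0.0687, 0.4324, 0.31], [16.74, 11.37, 4.28], -1], [[-0.0687, 0.4324, 0.31], [16.74, 11.37, 4.28], -1], [[-0.0687, 0.4324, 0.31], [16.46, 11.28, 4.28], -1], [[-0.0687, 0.4324, 0.31], [16.17, 11.18, 4.28], -1], [[-0.0687, 0.4324, 0.31], [15.89, 11.09, 4.28], -1], [[-0.0687, 0.4324, 0.31], [15.89, 11.09, 4.28], -1], [[-0.0687, 0.4324, 0.31], [15.89, 11.09, 4.28], -1]]}}

```text
clock: 22.23
position: [0.6173, 0.047, 0.0577]
ee_rot: [-3.062, -0.03, -0.681]
force: [5.1, 1.8, -1.4]
width: 0.354
gripper_force: 40.0
```

Request:
{"op": "drive_tool", "data": {"commands": [[[0, -0.048, 0], [-0.19, 0, 0.27], -1], [[0, -0.096, 0], [-0.38, 0, 0.54], -1], [[0, -0.14, 0], [-0.56, 0, 0.8], -1], [[0, -0.186, 0], [-0.75, 0, 1.07], -1], [[0, -0.23, 0], [-0.91, 0, 1.33], -1], [[0, -0.276, 0], [-1.07, 0, 1.6], -1], [[0, -0.32, 0], [-1.21, 0, 1.82], -1], [[0, -0.366, 0], [-1.35, 0, 2.04], -1], [[0, -0.4, 0], [-1.45, 0, 2.27], -1], [[0, -0.436, 0], [-1.55, 0, 2.5], -1], [[0, -0.436, 0], [-1.55, 0, 2.5], -1], [[0, -0.436, 0], [-1.55, 0, 2.5], -1]]}}

```text
clock: 23.23
position: [0.6161, 0.0469, 0.0289]
ee_rot: [-3.14, -0.029, -0.007]
force: [8.1, 0.8, 2.8]
width: 0.355
gripper_force: 40.0
```

Request:
{"op": "drive_tool", "data": {"commands": [[[0, 0, 0], [0.15, 0, 0], -1], [[0, 0, 0], [0.3, 0, 0], -1], [[0, 0, 0], [0.3, 0, 0], -0.1], [[0, 0, 0], [0.3, 0, 0], 0.05], [[0, 0, 0], [0.3, 0, 0], 0.05], [[0, 0, 0], [0.3, 0, 0], 0.05], [[0, 0, 0], [0.3, 0, -1], 0.05], [[0, 0, 0], [0.3, 0, -3], 0.05], [[0, 0, 0], [0.3, 0, -6], 0.05], [[0, 0, 0], [0.3, 0, -6], 0.05], [[0, 0, 0], [-6.75, -29.5, -20.2], 0.3], [[0, 0, 0], [-6.75, -29.5, -20.2], 0.3], [[0, 0, 0], [-6.75, -29.5, -20.2], 0.3], [[0, 0, 0], [-6.75, -29.5, -20.2], 0.3], [[0, 0, 0], [-6.75, -29.5, -20.2], 0.3], [[0, 0, 0], [-6.75, -29.5, -20.2], 0.3], [[0, 0, 0], [-6.75, -29.5, -20.2], 0.3], [[0, 0, 0], [-6.75, -29.5, -20.2], 0.3], [[0, 0, 0], [-6.75, -29.5, -20.2], 0.3], [[0, 0, 0], [-6.75, -29.5, -20.2], 0.3]]}}

```text
clock: 24.9
position: [0.5383, 0.3442, 0.2318]
ee_rot: [-3.138, -0.039, -0.003]
force: [0.4, -2.0, -0.5]
width: 0.651
gripper_force: 0.0
```

```bash
python3 - <<'E'
from seg import *
from plan import chain,enter
im,i=snap("w9"); print(readout.observe()["position"],readout.observe()["joints"])
r=cell(im,i,(.552,.355)); print(r); print(proj(i,(.552,.355,.017)))
p=r[0]+.0005*np.array([np.cos(r[3]),np.sin(r[3])]); p=p.round(4).tolist(); y=round(float(r[3]),3)
chain((.54,.340,.23,.019,0),[(*p,.07,y,0),(*p,.004,y,0),(*p,.10,y,0)])
enter(3,(*p,.10,y,0))
E
```

```text
[0.5394 0.3412 0.2304] [-0.2053  0.5491 -0.6961  1.4901  0.363   1.2333 -2.4987]
(array([0.5524, 0.3573]), 64.97285461425781, 34.60800552368164, np.float64(-0.468344308249662), np.int32(2108))
[305.641  197.5837]
(0.5529, 0.3571, 0.07, -0.468, 0) [0.0, -0.0, 0.487] [1.32, -1.69, 16.0]
(0.5529, 0.3571, 0.004, -0.468, 0) [0.0, -0.0, 0.487] [1.32, -1.69, 22.6]
(0.5529, 0.3571, 0.1, -0.468, 0) [0.0, -0.0, 0.487] [1.32, -1.69, 13.0]
approach+press
(0.62071, 0.19651, 0.08422, 0.019, 0.436) [0.1062, 0.4273, -0.4792] [13.3, 11.27, 1.58]
(0.62271, 0.19654, 0.05722, 0.019, 0.436) [0.1062, 0.4273, -0.4792] [13.47, 11.18, 4.28]
(0.61972, 0.19649, 0.05722, 0.019, 0.436) [0.1062, 0.4273, -0.4792] [13.21, 11.32, 4.28]
(0.61672, 0.19643, 0.05722, 0.019, 0.436) [0.1062, 0.4273, -0.4792] [12.94, 11.46, 4.28]
(0.61372, 0.19637, 0.05722, 0.019, 0.436) [0.1062, 0.4273, -0.4792] [12.68, 11.6, 4.28]
roll
(0.61256, 0.19635, 0.05074, 0.019, 0.34) [0.0, -0.096, -0.0] [-0.38, -0.0, 0.54]
(0.61144, 0.19633, 0.0444, 0.019, 0.25) [0.0, -0.186, -0.0] [-0.75, -0.0, 1.07]
(0.6108, 0.19632, 0.03817, 0.019, 0.16) [0.0, -0.276, -0.0] [-1.07, -0.0, 1.6]
(0.61014, 0.19631, 0.03303, 0.019, 0.07) [0.0, -0.366, -0.0] [-1.35, -0.0, 2.04]
(0.61023, 0.19631, 0.028, 0.019, 0) [0.0, -0.436, -0.0] [-1.55, -0.0, 2.5]
(0.61323, 0.19636, 0.028, 0.019, 0) [0.0, -0.436, -0.0] [-1.28, 0.0, 2.63]
up
(0.61323, 0.19636, 0.088, 0.019, 0) [0.0, 0.0, 0.0] [0.0, 0.0, -6.0]
(0.61323, 0.19636, 0.088, 0.019, 0)
```

```bash
cat >> plan.py <<'E'
def bayf(k,dx,h,pitch,**kw): return bay(k,dx,h,-pitch,yaw=.019+np.pi,**kw)
def enterf(k,start):
    B=lambda *a:bayf(k,*a)
    w1=[B(-3,55,.436),B(-1,28,.436),B(-4,28,.436),B(-7,28,.436),B(-10,28,.436)]
    print("approach+press");chain(start,w1)
    w2=[B(-10,22,.34),B(-10,16,.25),B(-9.5,10,.16),B(-9,5,.07),B(-8,0,0),B(-5,0,0)]
    print("roll");chain(w1[-1],w2)
E
python3 - <<'E'
from plan import *
p=(.5529,.3571); y=-.468+np.pi
chain((.54,.340,.23,.019,0),[(*p,.10,y,0),(*p,.004,y,0)])
enterf(3,(*p,.10,y,0))
E
```

```text
(0.5529, 0.3571, 0.1, 2.673592653589793, 0) [-0.0, 0.0, -2.6546] [1.32, -1.69, 13.0]
(0.5529, 0.3571, 0.004, 2.673592653589793, 0) [-0.0, 0.0, -2.6546] [1.32, -1.69, 22.6]
approach+press
(0.62071, 0.19651, 0.08422, 3.1605926535897932, -0.436) [-0.1062, -0.4273, -0.4792] [-13.3, -11.27, 1.58]
(0.62271, 0.19654, 0.05722, 3.1605926535897932, -0.436) [-0.1062, -0.4273, -0.4792] [-13.47, -11.18, 4.28]
(0.61972, 0.19649, 0.05722, 3.1605926535897932, -0.436) [-0.1062, -0.4273, -0.4792] [-13.21, -11.32, 4.28]
(0.61672, 0.19643, 0.05722, 3.1605926535897932, -0.436) [-0.1062, -0.4273, -0.4792] [-12.94, -11.46, 4.28]
(0.61372, 0.19637, 0.05722, 3.1605926535897932, -0.436) [-0.1062, -0.4273, -0.4792] [-12.68, -11.6, 4.28]
roll
(0.61256, 0.19635, 0.05074, 3.1605926535897932, -0.34) [0.0, 0.096, 0.0] [0.38, 0.0, 0.54]
(0.61144, 0.19633, 0.0444, 3.1605926535897932, -0.25) [0.0, 0.186, 0.0] [0.75, 0.0, 1.07]
(0.6108, 0.19632, 0.03817, 3.1605926535897932, -0.16) [0.0, 0.276, 0.0] [1.07, 0.0, 1.6]
(0.61014, 0.19631, 0.03303, 3.1605926535897932, -0.07) [0.0, 0.366, 0.0] [1.35, 0.0, 2.04]
(0.61023, 0.19631, 0.028, 3.1605926535897932, 0) [0.0, 0.436, 0.0] [1.55, 0.0, 2.5]
(0.61323, 0.19636, 0.028, 3.1605926535897932, 0) [0.0, 0.436, 0.0] [1.28, -0.0, 2.63]
```

Request:
{"op": "drive_tool", "data": {"commands": [[[0, 0, -0.12], [0, 0, 0], 0.3], [[0, 0, -0.24], [0, 0, 0], 0.3], [[0, 0, -0.36], [0, 0, 0], 0.3], [[0, 0, -0.48], [0, 0, 0], 0.3], [[0, 0, -0.6], [0, 0, 0], 0.3], [[0, 0, -0.72], [0, 0, 0], 0.3], [[0, 0, -0.84], [0, 0, 0], 0.3], [[0, 0, -0.96], [0, 0, 0], 0.3], [[0, 0, -1.08], [0, 0, 0], 0.3], [[0, 0, -1.2], [0, 0, 0], 0.3], [[0, 0, -1.32], [0, 0, 0], 0.3], [[0, 0, -1.44], [0, 0, 0], 0.3], [[0, 0, -1.56], [0, 0, 0], 0.3], [[0, 0, -1.6545], [0, 0, 0], 0.3], [[0, 0, -1.6545], [0, 0, 0], 0.3]]}}

```text
clock: 26.2
position: [0.5409, 0.3376, 0.2286]
ee_rot: [2.102, 2.334, -0.003]
force: [-0.0, -0.5, 0.8]
width: 0.649
gripper_force: 0.0
```

Request:
{"op": "drive_tool", "data": {"commands": [[[0, 0, -0.12], [1.57, 1.46, 4], 0.3], [[0, 0, -0.24], [1.57, 1.46, 7], 0.3], [[0, 0, -0.36], [1.57, 1.46, 10], 0.3], [[0, 0, -0.48], [1.57, 1.46, 13], 0.3], [[0, 0, -0.6], [1.57, 1.46, 13], 0.3], [[0, 0, -0.72], [1.57, 1.46, 13], 0.3], [[0, 0, -0.84], [1.57, 1.46, 13], 0.3], [[0, 0, -0.96], [1.57, 1.46, 13], 0.3], [[0, 0, -1.0], [1.57, 1.46, 13], 0.3], [[0, 0, -1.0], [1.57, 1.46, 16], 0.3], [[0, 0, -1.0], [1.57, 1.46, 19], 0.3], [[0, 0, -1.0], [1.57, 1.46, 21.5], 0.3], [[0, 0, -1.0], [1.57, 1.46, 22.6], 0.3], [[0, 0, -1.0], [1.57, 1.46, 22.6], 0.3], [[0, 0, -1.0], [1.57, 1.46, 22.6], 0.3]]}}

```text
clock: 27.45
position: [0.5533, 0.3562, 0.0035]
ee_rot: [-0.733, -3.055, 0.002]
force: [-0.1, -0.4, -0.7]
width: 0.65
gripper_force: 0.0
```

Request:
{"op": "drive_tool", "data": {"commands": [[[0, 0, 0], [0, 0, 0], -1], [[0, 0, 0], [0, 0, 0], -1], [[0, 0, 0], [0, 0, 0], -1], [[0, 0, 0], [0, 0, 0], -1], [[0, 0, 0], [0, 0, 0], -1], [[0, 0, 0], [0, 0, 0], -1], [[0, 0, 0], [0, 0, -3], -1], [[0, 0, 0], [0, 0, -6.5], -1], [[0, 0, 0], [0, 0, -9.6], -1], [[0, 0, 0], [0, 0, -9.6], -1], [[0, 0, 0], [0, 0, -9.6], -1]], "newtons": 40}}

```text
clock: 28.37
position: [0.5535, 0.3582, 0.1017]
ee_rot: [0.728, 3.054, 0.004]
force: [-0.9, -0.6, -0.7]
width: 0.359
gripper_force: 40.0
```

```bash
python3 - <<'E'
from h import *
im,i=snap("w10"); o=readout.observe(); print(o["position"],o["width"],o["gripper_force"],o["ee_rot"],o["joints"])
A=cv2.resize(im[200:350,216:416],(800,600),interpolation=cv2.INTER_CUBIC)
b=pickle.load(open("pics/w9.pkl","rb")); w9=cv2.imread("pics/w9.png"); u=proj(b,(.6211,.0465,.045)).astype(int); print(u)
c=w9[max(0,u[1]-50):u[1]+50,u[0]-40:u[0]+40]; c=cv2.resize(c,None,fx=2.5,fy=2.5,interpolation=cv2.INTER_CUBIC); A[:c.shape[0],:c.shape[1]]=c
cv2.imwrite("pics/v10.png",cv2.convertScaleAbs(A,alpha=1.3))
E
```

```text
[0.55316165 0.35712047 0.09985452] 0.3594271283210949 39.99787151813507 [ 7.28520007e-01  3.05494365e+00 -8.38309769e-06] [-0.01082338  0.91663791 -1.1722076   1.56036973  0.8753102   1.26438171
 -0.22007186]
[585 155]
```

View pics/v10.png

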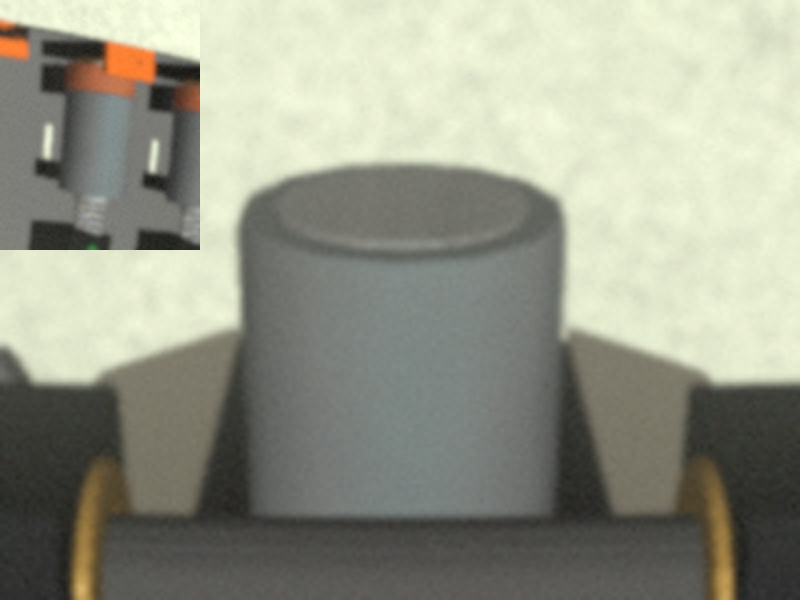

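v10 shows cell 3 held by its middle, with the minus face (top edge at crop row 257) towards the camera. The inset shows cell 2 home under its lip.

Request:
{"op": "drive_tool", "data": {"commands": [[[-0.1062, -0.4273, -0.4792], [-13.3, -11.27, 1.58], -1], [[-0.1062, -0.4273, -0.4792], [-13.3, -11.27, 1.58], -1], [[-0.1062, -0.4273, -0.4792], [-13.3, -11.27, 1.58], -1], [[-0.1062, -0.4273, -0.4792], [-13.3, -11.27, 1.58], -1], [[-0.1062, -0.4273, -0.4792], [-13.3, -11.27, 1.58], -1], [[-0.1062, -0.4273, -0.4792], [-13.3, -11.27, 1.58], -1], [[-0.1062, -0.4273, -0.4792], [-13.3, -11.27, 1.58], -1], [[-0.1062, -0.4273, -0.4792], [-13.3, -11.27, 1.58], -1], [[-0.1062, -0.4273, -0.4792], [-13.3, -11.27, 1.58], -1], [[-0.1062, -0.4273, -0.4792], [-13.3, -11.27, 1.58], -1]]}}

```text
clock: 29.25
position: [0.6211, 0.1978, 0.0838]
ee_rot: [-0.025, 2.706, 0.007]
force: [-0.8, -0.9, -1.3]
width: 0.359
gripper_force: 40.0
```

```bash
python3 -c "
from plan import *
o=readout.observe(); print(o['position'],o['joints'].round(2),o['width']); print((R_(.019+np.pi,-.436).inv()*Rot.from_rotvec(o['ee_rot'])).as_rotvec())
print(bayf(3,-3,55,.436))
chain(bayf(3,-3,55,.436),[bayf(3,-1,28,.436),bayf(3,-5.5,28,.436),bayf(3,-10,28,.436)])"
```

```text
[0.62110873 0.19776332 0.08382205] [ 0.27  0.78 -1.14  1.99  1.41  0.93 -0.04] 0.35886607087935396
[-0.00094911  0.00070264  0.00085959]
(0.62071, 0.19651, 0.08422, 3.1605926535897932, -0.436)
(0.62271, 0.19654, 0.05722, 3.1605926535897932, -0.436) [0.0, 0.0, 0.0] [0.96, -0.0, 2.53]
(0.61822, 0.19646, 0.05722, 3.1605926535897932, -0.436) [0.0, 0.0, 0.0] [1.37, -0.0, 2.34]
(0.61372, 0.19637, 0.05722, 3.1605926535897932, -0.436) [0.0, 0.0, 0.0] [1.77, -0.0, 2.15]
```

Request:
{"op": "drive_tool", "data": {"commands": [[[0, 0, 0], [0.32, 0, 0.9], -1], [[0, 0, 0], [0.64, 0, 1.7], -1], [[0, 0, 0], [0.96, 0, 2.53], -1], [[0, 0, 0], [0.96, 0, 2.53], -1], [[0, 0, 0], [1.2, 0, 2.42], -1], [[0, 0, 0], [1.5, 0, 2.28], -1], [[0, 0, 0], [1.77, 0, 2.15], -1], [[0, 0, 0], [1.77, 0, 2.15], -1], [[0, 0, 0], [1.77, 0, 2.15], -1]]}}

```text
clock: 30.0
position: [0.6144, 0.1966, 0.0576]
ee_rot: [-0.025, 2.704, 0.006]
force: [3.7, 0.1, -0.3]
width: 0.359
gripper_force: 40.0
```

Request:
{"op": "drive_tool", "data": {"commands": [[[0, 0.048, 0], [0.19, 0, 0.27], -1], [[0, 0.096, 0], [0.38, 0, 0.54], -1], [[0, 0.14, 0], [0.56, 0, 0.8], -1], [[0, 0.186, 0], [0.75, 0, 1.07], -1], [[0, 0.23, 0], [0.91, 0, 1.33], -1], [[0, 0.276, 0], [1.07, 0, 1.6], -1], [[0, 0.32, 0], [1.21, 0, 1.82], -1], [[0, 0.366, 0], [1.35, 0, 2.04], -1], [[0, 0.4, 0], [1.45, 0, 2.27], -1], [[0, 0.436, 0], [1.55, 0, 2.5], -1], [[0, 0.436, 0], [1.55, 0, 2.5], -1], [[0, 0.436, 0], [1.55, 0, 2.5], -1]]}}

```text
clock: 31.0
position: [0.6126, 0.1969, 0.0284]
ee_rot: [-0.027, 3.139, 0.003]
force: [7.7, 0.5, 2.3]
width: 0.358
gripper_force: 40.0
```

Request:
{"op": "drive_tool", "data": {"commands": [[[0, 0, 0], [-0.15, 0, 0], -1], [[0, 0, 0], [-0.3, 0, 0], -1], [[0, 0, 0], [-0.3, 0, 0], -0.1], [[0, 0, 0], [-0.3, 0, 0], 0.05], [[0, 0, 0], [-0.3, 0, 0], 0.05], [[0, 0, 0], [-0.3, 0, 0], 0.05], [[0, 0, 0], [-0.3, 0, -1], 0.05], [[0, 0, 0], [-0.3, 0, -3], 0.05], [[0, 0, 0], [-0.3, 0, -6], 0.05], [[0, 0, 0], [-0.3, 0, -8], 0.05], [[0, 0, 0], [3.71, 5.51, -8], -1], [[0, 0, 0], [3.71, 5.51, -8], -1], [[0, 0, 0], [3.71, 5.51, -8], -1], [[0, 0, 0], [3.71, 5.51, -8], -1], [[0, 0, 0], [3.71, 5.51, -8], -1], [[0, 0, 0], [3.71, 5.51, -8], -1], [[0, 0, 0], [3.71, 5.51, -8], -1], [[0, 0, 0], [3.71, 5.51, -8], -1]]}}

```text
clock: 32.5
position: [0.5727, 0.25, 0.1075]
ee_rot: [0.027, -3.141, 0.0]
force: [0.2, 0.8, 0.5]
width: 0.017
gripper_force: 0.0
```

```bash
python3 - <<'E'
from h import *
im,i=snap("w11"); o=readout.observe(); print(o["position"],o["width"],proj(i,(.5721,.2507,.03)),proj(i,(.6182,.196,.041)))
sc=cams.get_image("scene"); sd=cams.get_image("side")
A=np.zeros((600,800,3),np.uint8); z=lambda c,w,h:cv2.resize(c,(w,h),interpolation=cv2.INTER_CUBIC)
A[:300,:400]=z(sc[170:320,230:430],400,300); A[:300,400:]=z(sd[195:345,190:390],400,300)
A[300:,:400]=z(im,400,300); A[300:,400:]=z(sc[140:400,60:480],400,300)
cv2.imwrite("pics/v11.png",cv2.convertScaleAbs(A,alpha=1.5))
E
```

```text
[0.57264114 0.25013517 0.10747043] 0.009928994815187763 [318.55252529 252.76048969] [238.0349655  319.57580431]
```

View pics/v11.png

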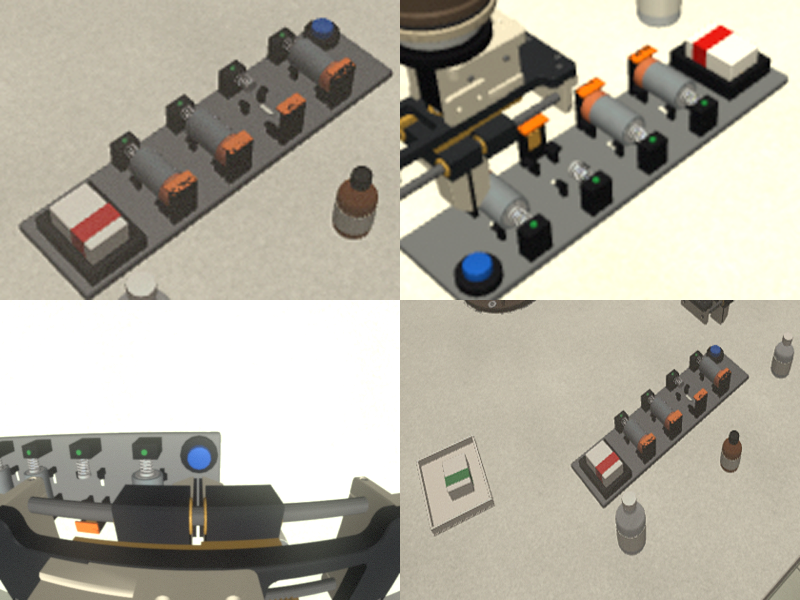

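v11 shows all three cells level under their lips and the red pack home. The green pack is in the tray, the bottles are standing, and the button is under the closed fingers.

Request:
{"op": "drive_tool", "data": {"commands": [[[0, 0, 0], [0, 0, 3.5], -1], [[0, 0, 0], [0, 0, 6.5], -1], [[0, 0, 0], [0, 0, 7.3], -1], [[0, 0, 0], [0, 0, 7.6], -1], [[0, 0, 0], [0, 0, 7.9], -1], [[0, 0, 0], [0, 0, 8.2], -1], [[0, 0, 0], [0, 0, 8.2], -1]]}}

```text
clock: 33.23
position: [0.5725, 0.2514, 0.0283]
ee_rot: [-0.03, 3.14, 0.0]
force: [-3.8, -4.1, 9.8]
width: 0.003
gripper_force: 4.6
```

Request:
{"op": "drive_tool", "data": {"commands": [[[0, 0, 0], [0, 0, 0.2], -1], [[0, 0, 0], [0, 0, 0.3], -1], [[0, 0, 0], [0, 0, 0.3], -1], [[0, 0, 0], [0, 0, 0.3], -1]]}}

```text
clock: 33.57
position: [0.5726, 0.2515, 0.0278]
ee_rot: [-0.03, 3.138, -0.0]
force: [-9.8, -10.9, 34.2]
width: -0.001
gripper_force: 17.0
```

Request:
{"op": "drive_tool", "data": {"commands": [[[0, 0, 0], [0, 0, -0.7], -1], [[0, 0, 0], [0, 0, -0.7], -1], [[0, 0, 0], [0, 0, -0.7], -1]]}}

```text
clock: 33.82
position: [0.5732, 0.2522, 0.032]
ee_rot: [-0.03, 3.138, 0.004]
force: [0.6, 0.0, 1.9]
width: 0.004
gripper_force: 1.4
```

Request:
{"op": "drive_tool", "data": {"commands": [[[0, 0, 0], [0, 0, -0.2], -1], [[0, 0, 0], [0, 0, -0.2], -1], [[0, 0, 0], [0, 0, -0.2], -1]]}}

```text
clock: 34.07
position: [0.5726, 0.2514, 0.0321]
ee_rot: [-0.03, 3.141, 0.002]
force: [2.8, 2.0, 2.7]
width: 0.003
gripper_force: 1.3
```

Request:
{"op": "drive_tool", "data": {"commands": [[[0, 0, 0], [0, 0, -4], -1], [[0, 0, 0], [0, 0, -8], -1], [[0, 0, 0], [0, 0, -12], -1], [[0, 0, 0], [0, 0, -15], -1], [[0, 0, 0], [0, 0, -15], -1], [[0, 0, 0], [0, 0, -15], -1]]}}

```text
clock: 34.57
position: [0.5726, 0.2512, 0.1832]
ee_rot: [-0.029, 3.139, 0.001]
force: [-0.2, -0.2, -0.2]
width: 0.004
gripper_force: 0.0
```

```bash
python3 - <<'E'
from h import *
im,i=snap("w12")
sc=cams.get_image("scene"); sd=cams.get_image("side")
A=np.zeros((600,800,3),np.uint8); z=lambda c,w,h:cv2.resize(c,(w,h),interpolation=cv2.INTER_CUBIC)
A[:300,:400]=z(sc[170:320,230:430],400,300); A[:300,400:]=z(sd[195:345,190:390],400,300)
A[300:,:400]=z(im,400,300); A[300:,400:]=z(sc[140:400,60:480],400,300)
cv2.imwrite("pics/v12.png",cv2.convertScaleAbs(A,alpha=1.5))
E
```

```text
(no output)
```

View pics/v12.png

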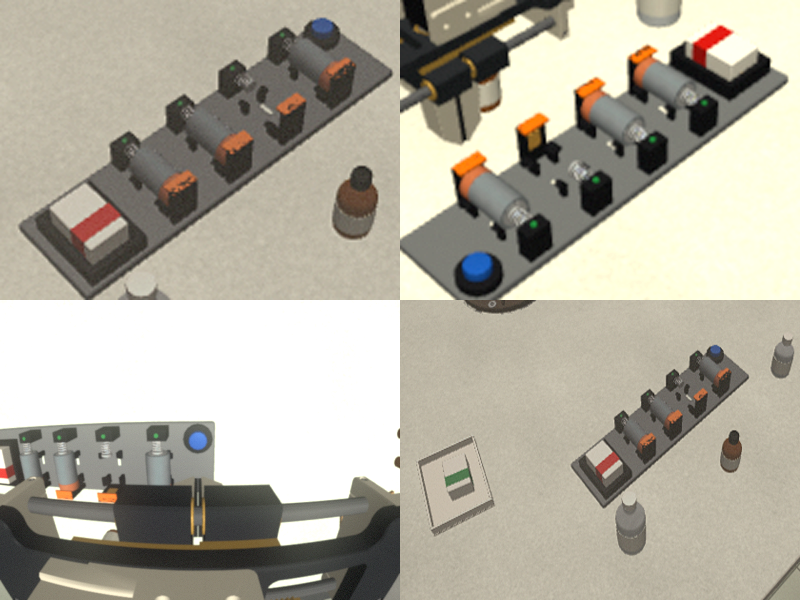

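v12 shows every part in place and the button back up. The contact force followed the spring down to a hard stop at about 28 mm, so the button was fully pressed.

```bash
python3 -c "
from cell import job
print(job.sign_off())"
```

```text
the job is handed in; nothing more can be done
None
```

The job is handed in: the green pack is in the tray, the red pack is home in the pocket, all three cells are under their lips, and the start button was pressed to its stop and released with the bottles undisturbed; no verdict was returned.

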